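# Assemble a bending-test fixture

## Robot

A 6-joint arm with a two-finger parallel gripper is mounted at the origin on the work surface. World frame = base frame: x ahead of the robot, y to its left, z up, the work surface at z = 0. Lengths are in mm, angles in rad, forces in N, time in s.
With the tool pointing down it reaches from about 375 to 925 mm from the base axis. Payload 5.7 kg.
Tool frame: the origin (TCP) lies at the very end of the fingers, on their centre line; the grasp point (between the pads) lies behind it (pinch_z is the z of the grasp point in the tool frame, in mm); z points along the fingers, x is the direction in which the jaws open and shut, and the axes are right-handed (so a half turn about z gives the same grasp; the last joint's range is limited). The gripper opens to 88 mm and grips with 3 to 60 N. Pads are 20 mm wide; open, the fingers measure 115 mm over their backs; the gripper's body (75 mm by 178 mm) begins 61 mm behind the grasp point.
Start: joints at [-0.115, 0.359, 1.51, -0, 1.272, -0.115], TCP at [599.966, -0.004, 196.423] pointing down, gripper open.
Joint ranges: [-2.97, 2.97], [-1.01, 2.36], [0.21, 2.38], [-0.96, 4.11], [0.2, 2.71], [-2.98, 2.98]. Speed limits (rad/s): [2.39, 2.39, 3.14, 3.14, 3.14, 3.14].

## Interface

Orientations are given as [roll, pitch, yaw] about the fixed x, y, z axes, in that order (R = Rz(yaw) Ry(pitch) Rx(roll)).
In Python, from plant import * gives the robot as it stands.
- The arm moves only by the shell command python3 -m inch 'ROWS' [OPENING] [FORCE]. ROWS is JSON, one flat list of numbers, 6 for each row, row after row: the shift along the tool's x, y, z in cm, then the turn, a rotation vector about the tool's x, y, z in rad. In form: [tx, ty, tz, wx, wy, wz, tx, ty, tz, wx, wy, wz, ...]. A call has 1 to 20 rows; each row shifts and turns the commanded pose from where the row before left it, along the tool's axes as they then stand; what a row does not reach is not made up. A row lasts 1/10 s, in which the tool goes at most 50 mm and 8.59 degrees, less where a joint would pass 70% of its speed; a pose out of reach is approached as far as the arm can. A call with a gripper value outside its range is refused whole. OPENING is the opening in per cent of the stroke, from 0 (shut) to 100 (fully open), set as the call begins (- or left out, the last holds). The fingers move at their own pace and stop on an object; FORCE is the grip in N (left out, the last holds). Time passes only in rows, so rows that do not move let the fingers close. It gives the time, the measured TCP pose, the force and the opening at its end, in the units of the state.
- get_obs(): the state, without advancing time (a new reading comes with each control period).
- camera(name): name is "scene" or "side" or "wrist"; returns a dict with "frame" (480x640x3 uint8, blue, green, red), "range_z" (480x640 float32, mm along the optical axis (not along the pixel's ray), 0 where there is no reading), "intrinsics" (3x3 intrinsics, pixels), "k1" (the pictures are not rectified: a ray, as slopes to the right and down, at radius r is drawn at 1 + k1 r^2 times it, then the intrinsics apply), "R" (3x3) and "t" (3): a world point X has camera coordinates R X + t. Camera axes: x right, y down, z forward; pixel columns grow to the right and rows downward; lengths in mm; the calibration is good to about 2 mm. A picture is of the moment at which its call begins.
- job_done(): hands the job in, once; it reports no verdict.
The state is a dict: "time": time; "q": joint angles; "qd": joint speeds; "joint_torque": joint torques, N m; "position": TCP position; "orientation": TCP orientation; "ft_force": force on the tool from outside, world axes, zero at the start; "wrist_torque": the same for the moment, N m; "gripper_width": opening from 0.0 (shut) to 1.0 (fully open).
Only numpy, scipy, OpenCV 4.12 (cv2) and the standard library are available. Lean on these libraries where they do the work, as an engineer would, in place of code of your own. Each camera call takes 0.05 s, during which the arm holds its last target.

## Task

Make the four-point bending fixture ready for the next timber test: take the two thick rollers out of the rack and lay one home in each seat of the fixture, lay the test bar centred and square across both rollers, then stand the loading head, noses down, on the middle of the bar and in line with it. Set each part down gently rather than dropping it, and leave the thin rollers where they are.

Things in the scene. Friction and masses are not known exactly. Their poses are not given: they have to be found in the camera images.
- thick_a_mid (a point): thick steel roller, a plain rod 24 mm in diameter, 70 mm long (0.25 kg), lying in a V notch of a low wooden rack of four rollers, 62 mm from the next; the rack is open for fingers at the rod's middle (48 mm) down to 8 mm above the bench. Point at its centre, 41 mm above the bench at the start; x along the rod. The other thick roller is its equal
- thick_b_mid (a point): thick steel roller, a plain rod 24 mm in diameter, 70 mm long (0.25 kg), lying in a V notch of a low wooden rack of four rollers, 62 mm from the next; the rack is open for fingers at the rod's middle (48 mm) down to 8 mm above the bench. Point at its centre, 41 mm above the bench at the start; x along the rod. The other thick roller is its equal
- thin_a_mid (a point): thin steel roller, 12 mm in diameter and 70 mm long, lying in another V notch of the same rack; it stays there. Point at its centre, 32 mm above the bench; x along the rod
- thin_b_mid (a point): thin steel roller, 12 mm in diameter and 70 mm long, lying in another V notch of the same rack; it stays there. Point at its centre, 32 mm above the bench; x along the rod
- bar_mid (a point): timber test bar, a dark brown wooden stick 25 mm wide (x), 240 mm long (y), 20 mm high (z), pale pencil lines at its middle and 75 mm to either side, lying on the bench (0.085 kg). Point at its centre, 10 mm above its underside. Home across the thick rollers its centre is 71 mm above the bench
- head_mid (a point): loading head, an upright aluminium block 26 mm wide (x), 90 mm long (y), 46 mm tall (0.28 kg), steel ball in its top. Flat sides from 8 to 42 mm above its underside; it stands on two round steel noses beneath, 16 mm in diameter, 32 mm long (x), 60 mm apart (y). Point on its middle axis, 22 mm above the underside of the noses. Home on the bar this point is 103 mm above the bench
- seat_a: dark steel roller seat on the fixture plate, 72 (x) by 50 (y) by 33 mm tall. Two 8 mm cheeks, 48 mm apart along x, with 90-degree V notches 26 mm wide, 13 mm deep, carry the ends of a roller lying along x; between them it is open for fingers down to 11 mm. Origin: centre of underside, 12 mm above the bench, z up. A thick roller at home has its centre straight above it, 37 mm up. The other seat is its equal
- seat_b: dark steel roller seat on the fixture plate, 72 (x) by 50 (y) by 33 mm tall. Two 8 mm cheeks, 48 mm apart along x, with 90-degree V notches 26 mm wide, 13 mm deep, carry the ends of a roller lying along x; between them it is open for fingers down to 11 mm. Origin: centre of underside, 12 mm above the bench, z up. A thick roller at home has its centre straight above it, 37 mm up. The other seat is its equal
- fixture: flat steel base plate of the bending fixture, 90 mm (x) by 240 mm (y), 12 mm thick, fixed to the bench; carries the two seats on its y axis, 75 mm to either side of its middle, with the same axes. Origin at the centre of its underside, on the bench; z up, y along the plate from seat to seat
There are look-alikes about, which are no part of the job. Leave any green, orange or yellow look-alike of the part that bears thick_a_mid alone.

How it is judged:
By the outcome, as a careful person would: the job done as asked, in the order asked, and still so for the second after the job is handed in, with the robot touching nothing.
It also fails if it takes over 112 s, if anything falls off the work surface, if the arm or the gripper's body presses on something with over 40 N, if the wrist force passes 120 N, or if a joint passes its speed limit or range.

## Working session

There is one attempt and no reset: what is moved stays moved. The work goes in short steps, Python scripts to look and compute and a shell command to move; the robot and the scene stay as the last step left them, time stands still between calls to the robot, and variables do not carry over. Pictures are saved under pics/ and viewed, and the job is handed in when it is done.

```bash
ls; mkdir -p pics; cat > h.py <<'E'
from plant import *
import numpy as np, cv2
def snap(n,fn):
    c=camera(n); cv2.imwrite('pics/'+fn+'.png',c['frame']); np.savez('pics/'+fn+'.npz',**{k:np.array(v) for k,v in c.items()}); return c
def load(fn):
    d=np.load('pics/'+fn+'.npz'); return {k:d[k] for k in d.files}
def ray(c,u,v):
    K=c['intrinsics']; k=float(c['k1'])
    D=np.array([k,0,0,0,0.])
    p=cv2.undistortPoints(np.array([[[u,v]]],float),K,D)[0,0]
    R=c['R'];o=-R.T@c['t'];d=R.T@np.array([p[0],p[1],1]); return o,d
def onz(c,u,v,z):
    o,d=ray(c,u,v); return o+d*(z-o[2])/d[2]
def cloud(c):
    K=c['intrinsics']; k=float(c['k1']);h,w=c['range_z'].shape
    uu,vv=np.meshgrid(np.arange(w),np.arange(h))
    p=cv2.undistortPoints(np.stack([uu,vv],-1).reshape(-1,1,2).astype(float),K,np.array([k,0,0,0,0.])).reshape(h,w,2)
    z=c['range_z']; P=np.dstack([p[...,0]*z,p[...,1]*z,z])
    W=(P-c['t'])@c['R']; W[z==0]=np.nan; return W
def proj(c,X):
    r,_=cv2.Rodrigues(c['R']); return cv2.projectPoints(np.array(X,float).reshape(-1,1,3),r,c['t'],c['intrinsics'],np.array([float(c['k1']),0,0,0,0]))[0].reshape(-1,2)
E
python3 - <<'E'
from h import *
for n in ['scene','side','wrist']:
    c=snap(n,n+'0'); print(n,-c['R'].T@c['t'],c['k1'],c['intrinsics'][0])
o=get_obs(); print(o); print(pinch_z if 'pinch_z' in globals() else [k for k in globals() if not k.startswith('_')])
E
```

```text
pics
scene [778.5753458  429.81825987 679.38812316] -0.05941173027939637 [441.16459072   0.         323.27390182]
side [ 367.2266924  -565.39193593  815.93839694] -0.10439905924583806 [485.80823047   0.         320.44489915]
wrist [599.59579146  69.63300715 384.6517936 ] -0.03716981502714119 [344.18429541   0.         316.86507999]
{'time': 0.15, 'q': array([-1.15074525e-01,  3.59341727e-01,  1.51120116e+00,  8.99792463e-06,
        1.27252139e+00, -1.15123376e-01]), 'qd': array([-0.0003282 , -0.00336641, -0.00389664, -0.00114728, -0.000172  ,
       -0.00013941]), 'joint_torque': array([ 6.01716038e-04, -5.15759647e+01, -2.71007627e+01,  6.74942834e-02,
        3.05557286e-02, -7.96465724e-05]), 'position': array([5.99408151e+02, 7.95554011e-02, 1.95794849e+02]), 'orientation': array([-3.14141507e+00,  1.46088947e-03,  4.63307654e-05]), 'ft_force': array([ 0.28209183, -0.57030716,  0.20787357]), 'wrist_torque': array([-0.02197182, -0.00822016, -0.0274107 ]), 'gripper_width': 1.0019062053348944}
-18.700000000000003
```

View pics/scene0.png

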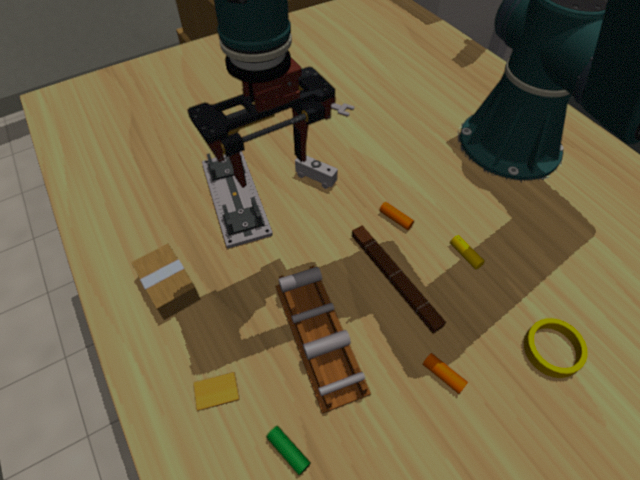

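View pics/side0.png

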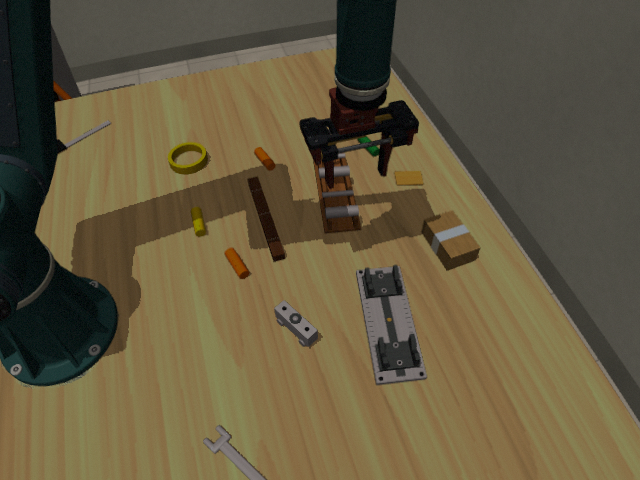

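View pics/wrist0.png

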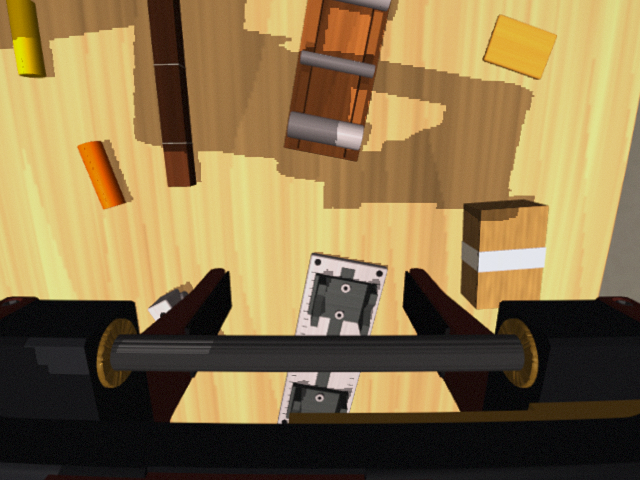

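The scene view shows the rack, with thick grey rollers at scene (300,279) and (327,345) and thin ones at (314,312) and (342,385). Things that could be mistaken for the thick rollers:
- thin grey rods at (314,312) and (342,385)
- orange rods at (397,215) and (445,373)
- yellow rod at (467,252)
- green rod at (288,450)

I choose the two thick grey ones, the bar at (397,278), the head at (316,173) and the fixture at (237,200). Next I'll check them in close crops and measure.

```bash
python3 - <<'E'
from h import *
a=load('scene0')['frame'][255:415,265:375]; b=load('side0')['frame'][140:400,240:440]
A=cv2.resize(a,None,fx=3.5,fy=3.5,interpolation=cv2.INTER_CUBIC);B=cv2.resize(b,None,fx=2.15,fy=2.15,interpolation=cv2.INTER_CUBIC)
H=max(len(A),len(B)); A=cv2.copyMakeBorder(A,0,H-len(A),0,0,0);B=cv2.copyMakeBorder(B,0,H-len(B),0,0,0)
o=np.hstack([A[:560],B[:560]])[:, :820]; cv2.imwrite('pics/crop1.png',cv2.resize(o,(min(800,o.shape[1]),560)))
# height maps from the clouds
for n in ['scene0','side0','wrist0']:
    W=cloud(load(n)); z=W[...,2]
    im=np.clip(np.nan_to_num(z)*2.5,0,255).astype(np.uint8)
    print(n,np.nanmedian(z[(z<8)]))
    cv2.imwrite('pics/z_'+n+'.png',im)
E
```

```text
scene0 -1.6187230576672937
side0 -0.2528338931817885
wrist0 0.6947276126871691
```

View pics/crop1.png

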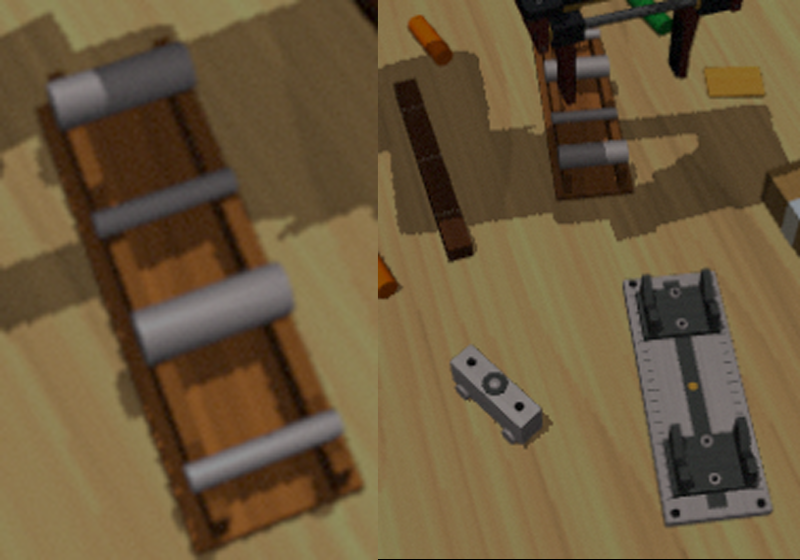

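View pics/z_side0.png

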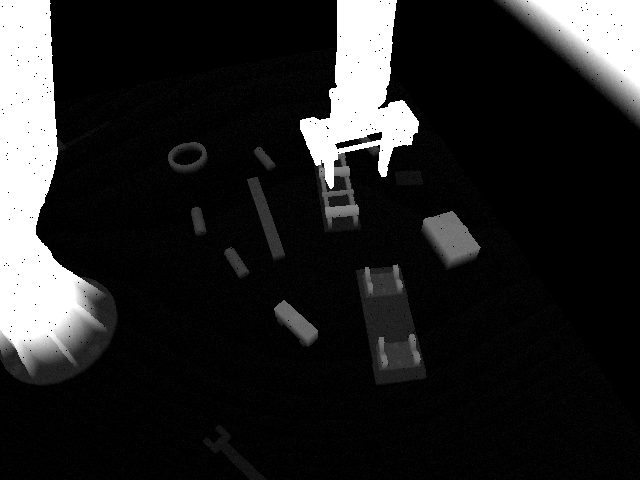

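The crop confirms two thick and two thin grey rods. The range images are clean, so I'll measure by height bands.

```bash
cat > meas.py <<'E'
from h import *
def blobs(fn,zl,zh,minn=25,box=((350,900),(-450,500))):
    W=cloud(load(fn)); z=W[...,2]
    m=(z>zl)&(z<zh)&(W[...,0]>box[0][0])&(W[...,0]<box[0][1])&(W[...,1]>box[1][0])&(W[...,1]<box[1][1])
    n,l,s,_=cv2.connectedComponentsWithStats(m.astype(np.uint8),connectivity=8)
    for i in range(1,n):
        if s[i,4]<minn: continue
        P=W[l==i]; (cx,cy),(w,h),a=cv2.minAreaRect(P[:,:2].astype(np.float32))
        if w<h: w,h=h,w; a+=90
        a=(a+90)%180-90
        print(fn,'px',s[i,:2]+s[i,2:4]//2,'n',s[i,4],'c %.1f %.1f'%(cx,cy),'size %.0f %.0f'%(w,h),'long-axis %.1f'%a,'z %.1f-%.1f'%tuple(np.percentile(P[:,2],[5,95])))
E
python3 - <<'E'
from meas import *
for f in ['scene0','side0','wrist0']:
    print('high');blobs(f,44,75)
    print('bar');blobs(f,14,30)
    print('rollers');blobs(f,46,60)
    print('plate');blobs(f,7,16)
E
```

```text
high
scene0 px [162 275] n 1450 c 803.5 -41.9 size 112 70 long-axis -85.2 z 44.1-46.6
scene0 px [300 278] n 486 c 608.0 86.3 size 70 23 long-axis -11.3 z 45.0-52.7
scene0 px [327 343] n 625 c 631.1 208.4 size 70 23 long-axis -10.1 z 45.3-52.6
bar
scene0 px [220 169] n 370 c 612.8 -249.6 size 53 53 long-axis 76.1 z 16.2-23.6
scene0 px [316 175] n 233 c 453.4 -126.0 size 92 25 long-axis -47.6 z 14.6-29.1
scene0 px [397 214] n 346 c 366.7 43.1 size 72 26 long-axis -77.1 z 14.5-23.3
scene0 px [244 220] n 662 c 627.6 -99.6 size 75 53 long-axis -10.9 z 16.3-23.4
scene0 px [399 278] n 1768 c 452.0 149.7 size 240 28 long-axis -89.5 z 15.9-20.3
scene0 px [321 293] n 45 c 589.2 117.9 size 51 4 long-axis 84.1 z 15.7-29.0
scene0 px [179 303] n 224 c 800.1 12.0 size 70 4 long-axis 3.4 z 15.0-29.1
scene0 px [332 322] n 47 c 598.2 172.5 size 39 5 long-axis 75.9 z 14.9-29.4
scene0 px [299 334] n 29 c 655.0 163.2 size 40 0 long-axis 79.2 z 15.8-29.4
scene0 px [541 358] n 242 c 355.2 398.4 size 55 10 long-axis -90.0 z 14.7-23.8
scene0 px [348 361] n 62 c 612.0 240.4 size 47 1 long-axis 80.0 z 15.2-28.
[... 7386 characters left out ...]
rist0 px [510  25] n 132 c 790.6 189.9 size 26 15 long-axis -19.3 z 7.0-8.6
wrist0 px [521  51] n 1143 c 805.3 170.5 size 64 44 long-axis -15.5 z 7.1-8.6
wrist0 px [332  94] n 2266 c 614.0 124.0 size 49 46 long-axis -10.8 z 7.5-10.2
wrist0 px [321 144] n 676 c 603.2 71.0 size 81 21 long-axis -16.3 z 7.4-10.1
wrist0 px [112 172] n 279 c 377.0 45.8 size 69 4 long-axis -75.1 z 7.9-15.6
wrist0 px [496 248] n 409 c 776.5 -27.5 size 129 58 long-axis 62.3 z 7.7-15.7
wrist0 px [340 295] n 3009 c 626.1 -107.9 size 108 91 long-axis 78.8 z 11.2-14.1
wrist0 px [173 293] n 73 c 429.3 -93.3 size 28 10 long-axis -1.2 z 9.0-15.8
wrist0 px [319 398] n 1618 c 600.0 -239.0 size 107 79 long-axis 1.9 z 11.5-14.4
```

Measurements agree between views (lengths and heights as described):
- **Rollers:** (607.3, 85.8) and (631, 208), axis at −10.8°.
- **Fixture:** (614, −173.5), y axis at 78.8°. Seats at about (628.3, −99.7) and (599.3, −247.4).

I'll move above the near roller, with the jaws across it at yaw 79.2°.

```bash
python3 -m inch '[0.24,-2.86,0,0,0,0, 0.24,-2.86,0,0,0,0, 0.25,-2.86,0,0,0,0, 0,0,0,0,0,-0.138, 0,0,0,0,0,-0.138, 0,0,0,0,0,-0.138, 0,0,0,0,0,-0.138, 0,0,0,0,0,-0.138, 0,0,0,0,0,-0.138, 0,0,0,0,0,-0.138, 0,0,0,0,0,-0.138, 0,0,0,0,0,-0.138, 0,0,0,0,0,-0.140, 0,0,0,0,0,0, 0,0,0,0,0,0]' 62
python3 - <<'E'
from meas import *
c=snap('wrist','w1'); snap('side','s1')
blobs('w1',44,75); print('r');blobs('w1',46,60);print('side');blobs('s1',44,75); blobs('s1',14,30)
o=get_obs(); print(o['position'],o['orientation'])
E
```

```text
time: 1.65
position: [607.1, 85.8, 196.2]
orientation: [-3.141, 0.0, 1.378]
ft_force: [1.1, -0.5, 0.7]
gripper_width: 0.618
w1 px [56 98] n 326 c 444.2 -133.8 size 22 21 long-axis 77.3 z 44.1-46.5
w1 px [440 218] n 1603 c 629.9 207.4 size 71 23 long-axis -10.2 z 45.9-54.0
w1 px [317 219] n 1570 c 607.0 85.7 size 70 23 long-axis -11.6 z 46.6-54.1
w1 px [ 25 245] n 96 c 575.1 -222.0 size 14 9 long-axis 76.9 z 44.6-47.0
w1 px [128 246] n 106 c 596.9 -111.4 size 15 8 long-axis 77.7 z 44.3-47.1
w1 px [163 246] n 99 c 603.9 -76.2 size 14 8 long-axis 80.1 z 44.3-46.7
w1 px [  6 294] n 78 c 622.9 -267.9 size 13 8 long-axis 81.7 z 44.1-46.7
w1 px [ 35 294] n 77 c 628.1 -232.5 size 13 9 long-axis 68.6 z 44.3-46.8
w1 px [136 295] n 90 c 651.1 -122.3 size 13 8 long-axis 76.9 z 44.3-46.9
w1 px [168 295] n 83 c 657.9 -86.7 size 13 8 long-axis 80.8 z 44.9-47.1
w1 px [261 392] n 2246 c 796.4 -19.2 size 82 57 long-axis 79.1 z 45.0-47.3
r
w1 px [54 97] n 27 c 444.1 -133.7 size 8 5 long-axis -46.7 z 46.0-47.4
w1 px [440 218] n 1517 c 629.9 207.7 size 71 22 long-axis -10.6 z 47.4-54.0
w1 px [316 219] n 
[... 1295 characters left out ...]
73.3 z 15.2-25.1
s1 px [266 217] n 971 c 451.5 150.0 size 244 26 long-axis -89.0 z 17.7-23.4
s1 px [355 221] n 28 c 632.9 70.8 size 24 7 long-axis 81.5 z 14.3-29.2
s1 px [329 224] n 25 c 577.2 77.4 size 19 7 long-axis 81.0 z 15.2-29.6
s1 px [450 246] n 305 c 779.2 -59.4 size 129 59 long-axis -53.5 z 14.9-29.3
s1 px [237 262] n 331 c 365.6 42.9 size 74 24 long-axis -74.8 z 16.4-26.0
s1 px [381 286] n 750 c 626.8 -97.9 size 81 81 long-axis -4.9 z 14.6-24.9
s1 px [296 330] n 173 c 435.3 -143.9 size 92 24 long-axis -47.4 z 14.9-28.3
s1 px [397 355] n 875 c 594.2 -244.6 size 79 62 long-axis -5.5 z 16.0-25.5
[607.17268201  85.80257604 196.27711591] [-3.14120641e+00  5.59059829e-05  1.37922362e+00]
```

View pics/w1.png

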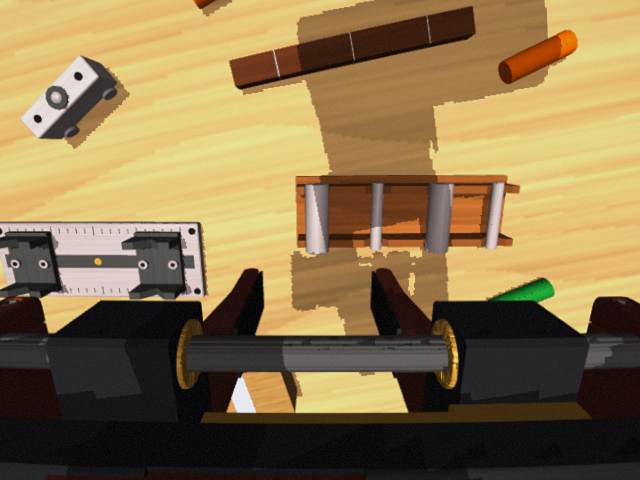

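The wrist view has roller A at (317,219) and roller B at (440,218), both clean and matching the earlier positions to about 1 mm. I'll descend onto A and grip it.

```bash
python3 -m inch '[0,0,2.9,0,0,0, 0,0,2.9,0,0,0, 0,0,2.9,0,0,0, 0,0,2.9,0,0,0, 0,0,2.9,0,0,0, 0,0,0.96,0,0,0, 0,0,0.96,0,0,0, 0,0,0.96,0,0,0, 0,0,0,0,0,0, 0,0,0,0,0,0]' 62
python3 -m inch '[0,0,0,0,0,0, 0,0,0,0,0,0, 0,0,0,0,0,0, 0,0,0,0,0,0, 0,0,0,0,0,0, 0,0,0,0,0,0, 0,0,0,0,0,0, 0,0,0,0,0,0]' 10 30
```

```text
time: 2.75
position: [607.9, 85.8, 23.3]
orientation: [3.141, -0.0, 1.382]
ft_force: [0.3, -0.7, 0.8]
gripper_width: 0.621
time: 3.55
position: [607.5, 85.6, 23.8]
orientation: [3.141, 0.0, 1.382]
ft_force: [-3.8, -1.6, 15.9]
gripper_width: 0.144
```

```bash
python3 - <<'E'
from meas import *
snap('wrist','w2'); snap('side','s2');snap('scene','c2')
o=get_obs(); print(o['position'],o['gripper_width'],o['ft_force'])
a=load('scene0');
A=cv2.resize(load('c2')['frame'][200:420,220:400],None,fx=2.6,fy=2.6);B=cv2.resize(load('s2')['frame'][100:280,260:420],None,fx=2.4,fy=2.4)
H=572;A=A[:H];B=cv2.copyMakeBorder(B,0,H-len(B),0,0,0) if len(B)<H else B[:H]
o=np.hstack([A[:, :400],B[:,:400]]);print(o.shape);cv2.imwrite('pics/crop2.png',o)
E
```

```text
[607.82704489  85.57877863  25.06114266] 0.1084543321223799 [-5.50130799 -2.27862935 20.94907318]
(572, 784, 3)
```

View pics/crop2.png

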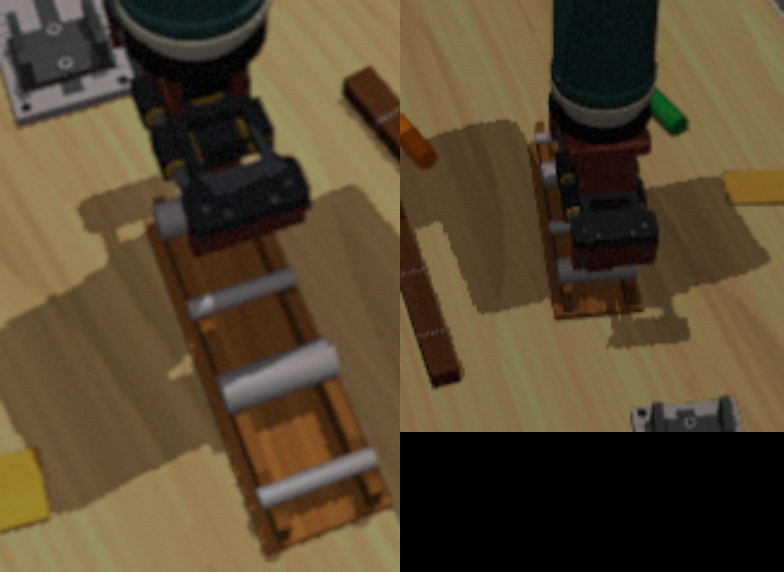

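View pics/w2.png

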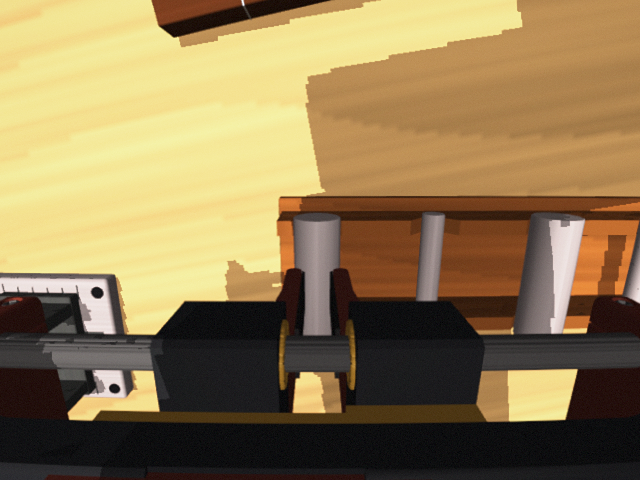

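```bash
python3 - <<'E'
from meas import *
for f in ['w1','w2']:
    W=cloud(load(f)); 
    for r in [272,276,285,300,320]:
        print(f,r,[(u,*np.round(W[r,u]).astype(float)) for u in ([250,258,385,378] if f=='w1' else [288,293,297,302,317,332,337,342,347])])
W=cloud(load('s2')); print('side body', [np.round(W[v,u]) for v,u in [(195,342),(205,345),(209,345),(212,330),(212,350)]])
im=cv2.resize(load('w2')['frame'][200:360,240:400],None,fx=4,fy=4)[:600];cv2.imwrite('pics/crop3.png',im)
o=get_obs(); print(o['position'],o['gripper_width'],o['ft_force'],o['time'])
E
```

```text
w1 272 [(250, np.float64(590.0), np.float64(57.0), np.float64(228.0)), (258, np.float64(666.0), np.float64(3.0), np.float64(0.0)), (385, np.float64(602.0), np.float64(121.0), np.float64(229.0)), (378, np.float64(601.0), np.float64(117.0), np.float64(230.0))]
w1 276 [(250, np.float64(590.0), np.float64(58.0), np.float64(235.0)), (258, np.float64(592.0), np.float64(60.0), np.float64(230.0)), (385, np.float64(602.0), np.float64(120.0), np.float64(235.0)), (378, np.float64(602.0), np.float64(117.0), np.float64(233.0))]
w1 285 [(250, np.float64(591.0), np.float64(59.0), np.float64(244.0)), (258, np.float64(595.0), np.float64(61.0), np.float64(236.0)), (385, np.float64(602.0), np.float64(118.0), np.float64(245.0)), (378, np.float64(603.0), np.float64(115.0), np.float64(241.0))]
w1 300 [(250, np.float64(592.0), np.float64(62.0), np.float64(257.0)), (258, np.float64(601.0), np.float64(60.0), np.float64(240.0)), (385, np.float64(603.0), np.float64(115.0), np.float64(257.0)), (378, np.float64(608.0), np.float64(114.0), np.float64(245.0))]
w1 320 [(250, np.float64(600.0), np.float64(60.0), np.f
[... 2596 characters left out ...]
oat64(105.0)), (297, np.float64(597.0), np.float64(81.0), np.float64(102.0)), (302, np.float64(609.0), np.float64(79.0), np.float64(79.0)), (317, np.float64(623.0), np.float64(83.0), np.float64(53.0)), (332, np.float64(607.0), np.float64(92.0), np.float64(86.0)), (337, np.float64(600.0), np.float64(95.0), np.float64(101.0)), (342, np.float64(598.0), np.float64(97.0), np.float64(104.0)), (347, np.float64(599.0), np.float64(99.0), np.float64(104.0))]
side body [array([580.,  11., 175.]), array([586.,   8., 149.]), array([587.,   9., 136.]), array([581.,  83.,  51.]), array([623.,  75.,  46.])]
[607.82704489  85.57877863  25.06114266] 0.1084543321223799 [-5.50130799 -2.27862935 20.94907318] 3.7
```

View pics/crop3.png

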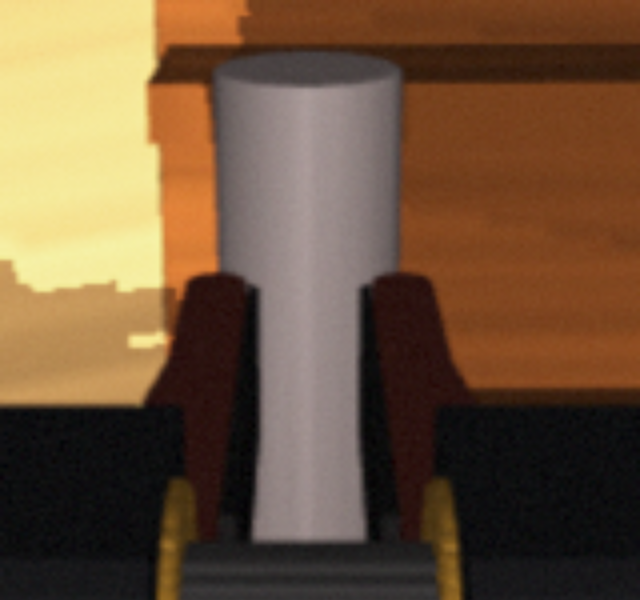

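```bash
python3 - <<'E'
from meas import *
for f,(cx,cy),r in [('side0',(600,0),1),('scene0',(600,0),1),('s1',(607,86),1),('s2',(607.5,85.7),1)]:
    W=cloud(load(f)); d=np.hypot(W[...,0]-cx,W[...,1]-cy); z=W[...,2]
    m=(d<75)&(z>62)&(z<330); vals=np.sort(z[m]); print(f,m.sum(),np.round(vals[[0,5,20,60]]))
    n,l,s,_=cv2.connectedComponentsWithStats(m.astype(np.uint8))
    for v,u in [tuple(np.argwhere(m)[i]) for i in np.argsort(z[m])[[0,3,8,15]]]: print(u,v,np.round(W[v,u]))
o=get_obs();print(o['q'])
E
python3 -c "
import plant;print([ (k,getattr(plant,k)) for k in dir(plant) if not k.startswith('_')])" | cut -c1-1500
```

```text
side0 1540 [222. 223. 226. 231.]
385 176 [651. -11. 222.]
386 175 [653. -10. 223.]
333 186 [556.  -8. 224.]
380 173 [644.  -4. 225.]
scene0 2390 [221. 222. 223. 227.]
300 161 [555.   7. 221.]
299 160 [556.   5. 222.]
295 155 [556.  -7. 222.]
242 187 [652.  11. 223.]
s1 517 [223. 224. 228. 235.]
341 159 [592.  53. 223.]
351 158 [609.  50. 224.]
346 158 [600.  50. 225.]
341 158 [591.  52. 227.]
s2 3334 [135. 138. 144. 148.]
325 174 [580. 112. 135.]
330 191 [574.  63. 137.]
328 190 [571.  64. 139.]
326 175 [579. 102. 142.]
[ 2.76727222e-02  5.68054168e-01  1.64303609e+00 -5.26993240e-04
  9.29241264e-01 -1.35417457e+00]
[('IKError', <class 'plant.IKError'>), ('camera', <function make.<locals>.drawn_camera at 0x7fd668d78180>), ('get_obs', <function make.<locals>.<lambda> at 0x7fd668d78680>), ('job_done', <function connect.<locals>.done at 0x7fd668ceb7e0>), ('pinch_z', -18.700000000000003)]
```

All three cameras put the real fingertips about 26.5 mm higher than the reported TCP (222–223 mm against 196). So the jaws only pinched the top of the rod and rode up. I'll open, go about 26 mm lower while watching the force, and grip again. From here I allow for this offset.

```bash
python3 -m inch '[0,0,0,0,0,0, 0,0,0,0,0,0, 0,0,0,0,0,0, 0,0,0,0,0,0, 0,0,0,0,0,0, 0,0,0,0,0,0]' 62
python3 - <<'E'
from meas import *
snap('wrist','w3'); blobs('w3',46,60)
E
python3 -m inch '[0,0,0.66,0,0,0, 0,0,0.66,0,0,0, 0,0,0.66,0,0,0, 0,0,0.66,0,0,0, 0,0,0,0,0,0, 0,0,0,0,0,0]'
```

```text
time: 4.3
position: [607.0, 85.8, 22.3]
orientation: [-3.141, 0.0, 1.382]
ft_force: [-0.3, -1.6, -0.1]
gripper_width: 0.603
w3 px [558 272] n 3910 c 623.3 208.8 size 58 23 long-axis -10.5 z 47.1-53.9
w3 px [316 278] n 4899 c 603.4 86.6 size 63 22 long-axis -10.6 z 47.7-53.9
w3 px [254 292] n 278 c 600.1 59.8 size 23 7 long-axis 10.4 z 49.8-59.6
w3 px [380 291] n 281 c 610.3 113.4 size 23 8 long-axis -33.6 z 49.8-59.7
time: 4.95
position: [607.0, 85.8, -4.2]
orientation: [-3.141, 0.0, 1.382]
ft_force: [0.1, 1.0, 0.5]
gripper_width: 0.618
```

```bash
python3 -m inch '[0,0,0,0,0,0, 0,0,0,0,0,0, 0,0,0,0,0,0, 0,0,0,0,0,0, 0,0,0,0,0,0, 0,0,0,0,0,0, 0,0,0,0,0,0, 0,0,0,0,0,0]' 10 30
python3 -m inch '[0,0,-0.5,0,0,0, 0,0,-1.5,0,0,0, 0,0,-2,0,0,0, 0,0,-3,0,0,0, 0,0,-3,0,0,0, 0,0,0,0,0,0]'
```

```text
time: 5.75
position: [607.3, 85.6, -3.6]
orientation: [3.142, 0.0, 1.382]
ft_force: [-0.2, -2.3, 3.6]
gripper_width: 0.267
time: 6.35
position: [610.8, 86.2, 101.2]
orientation: [3.133, -0.002, 1.382]
ft_force: [1.1, -0.4, -1.6]
gripper_width: 0.262
```

Gripped: the opening reads 23.5 mm for a 24 mm rod. Carry it above the near seat and look there.

```bash
python3 -m inch '[-2.96,0.92,0,0,0,0.007, -2.96,0.92,0,0,0,0, -2.96,0.92,0,0,0,0, -2.96,0.92,0,0,0,0, -2.96,0.92,0,0,0,0, -2.96,0.92,0,0,0,0, 0,0,0,0,0,0, 0,0,0,0,0,0, 0,0,0,0,0,0]'
python3 - <<'E'
from meas import *
snap('wrist','w4'); snap('scene','c4'); snap('side','s4')
for f in ['w4','c4','s4']:
    blobs(f,44,50,15); print('rod'); blobs(f,125,160,15,((580,680),(-160,-40)))
o=get_obs(); print(o['position'],o['orientation'])
E
```

```text
time: 7.25
position: [626.3, -98.0, 95.6]
orientation: [-3.14, -0.001, 1.375]
ft_force: [-1.2, -1.2, -2.7]
gripper_width: 0.265
w4 px [ 82 212] n 238 c 567.7 -258.0 size 16 8 long-axis 79.1 z 44.4-46.8
w4 px [131 212] n 219 c 574.7 -223.2 size 14 8 long-axis 78.2 z 44.4-46.8
w4 px [289 211] n 210 c 596.7 -112.0 size 13 8 long-axis 77.8 z 44.6-47.0
w4 px [339 211] n 210 c 603.7 -77.0 size 14 7 long-axis 79.4 z 44.5-46.7
w4 px [ 94 284] n 196 c 622.5 -269.0 size 15 8 long-axis 79.9 z 44.4-46.9
w4 px [141 284] n 188 c 629.2 -233.8 size 14 8 long-axis 78.5 z 44.4-46.7
w4 px [354 410] n 36 c 772.1 -95.2 size 7 4 long-axis 74.5 z 44.4-46.7
rod
w4 px [317 280] n 7403 c 616.0 -95.8 size 51 44 long-axis -11.2 z 136.0-154.4
w4 px [317 379] n 510 c 656.4 -103.4 size 22 9 long-axis 77.6 z 147.6-153.1
c4 px [164 275] n 1507 c 803.6 -41.9 size 111 70 long-axis -85.6 z 44.1-46.6
c4 px [324 339] n 108 c 630.3 201.4 size 69 9 long-axis -10.9 z 45.3-49.9
c4 px [329 347] n 217 c 631.7 213.7 size 70 12 long-axis -9.3 z 44.7-49.8
rod
c4 px [216 179] n 33 c 659.7 -103.5 size 21 4 long-axis 78.9 z 136.8-15
[... 357 characters left out ...]
70.0 z 44.4-47.9
s4 px [400 283] n 25 c 653.0 -122.9 size 14 8 long-axis 75.8 z 44.2-46.9
s4 px [370 287] n 29 c 596.9 -112.9 size 16 8 long-axis 69.1 z 44.2-47.9
s4 px [295 316] n 81 c 442.8 -132.9 size 25 21 long-axis -66.0 z 44.3-47.4
s4 px [412 338] n 29 c 629.4 -235.7 size 14 8 long-axis 81.5 z 44.2-47.8
s4 px [382 342] n 32 c 575.6 -225.8 size 17 8 long-axis 79.6 z 44.2-47.1
s4 px [417 356] n 34 c 623.2 -270.5 size 15 9 long-axis 80.6 z 45.1-48.5
s4 px [385 359] n 36 c 568.0 -259.0 size 16 8 long-axis 77.8 z 44.5-48.1
rod
s4 px [373 247] n 185 c 603.1 -94.0 size 23 23 long-axis 76.1 z 137.1-153.7
[626.71848802 -97.89603782  96.01035722] [-3.14079762e+00 -2.54712343e-04  1.37628704e+00]
```

View pics/w4.png

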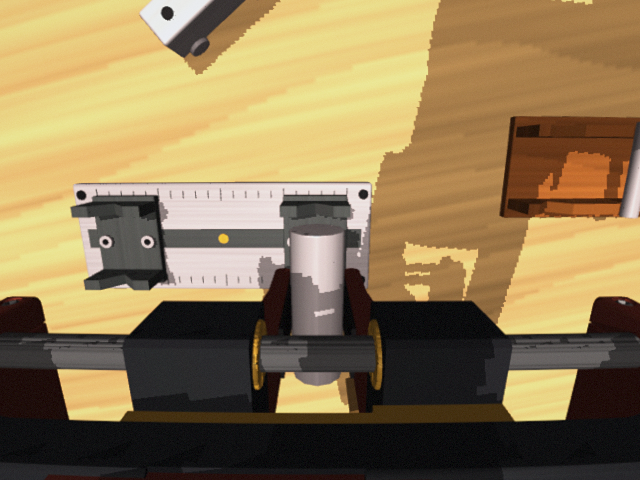

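The wrist view shows the rod at (317,280), just above seat (315,240). It needs a shift of about (+1.7, −2.1) mm. Then I'll lower it 89 mm to stop just short of the seat.

```bash
python3 -m inch '[-0.17,0.21,0,0,0,0, 0,0,1,0,0,0, 0,0,2,0,0,0, 0,0,2,0,0,0, 0,0,1.5,0,0,0, 0,0,1,0,0,0, 0,0,0.5,0,0,0, 0,0,0.4,0,0,0, 0,0,0.2,0,0,0, 0,0,0.2,0,0,0, 0,0,0,0,0,0, 0,0,0,0,0,0, 0,0,0,0,0,0]'
python3 -m inch '[0,0,0.1,0,0,0, 0,0,0.1,0,0,0, 0,0,0.1,0,0,0, 0,0,0,0,0,0]'
python3 - <<'E'
from meas import *
snap('wrist','w5'); snap('side','s5')
for f in ['w5','s5']:
    blobs(f,44,50,15,((540,690),(-300,-50))); print('rod'); blobs(f,53,65,15,((540,690),(-160,-40)))
o=get_obs(); print(o['position'],o['ft_force'])
cv2.imwrite('pics/crop5.png',cv2.resize(load('s5')['frame'][230:400,330:450],None,fx=3.5,fy=3.5))
E
```

```text
time: 8.7
position: [629.0, -101.3, 8.6]
orientation: [3.141, 0.0, 1.375]
ft_force: [-0.6, -0.2, -1.7]
gripper_width: 0.266
time: 9.1
position: [628.9, -101.1, 5.4]
orientation: [3.142, -0.0, 1.375]
ft_force: [0.1, 0.6, -0.0]
gripper_width: 0.266
w5 px [316 228] n 145 c 594.0 -93.9 size 22 1 long-axis 78.8 z 44.4-49.8
w5 px [ 35 239] n 501 c 574.7 -222.6 size 14 9 long-axis 78.3 z 44.4-46.8
w5 px [276 239] n 467 c 596.6 -112.9 size 11 8 long-axis 77.9 z 44.7-46.7
w5 px [359 239] n 546 c 603.8 -76.2 size 14 9 long-axis 79.7 z 44.5-46.7
w5 px [353 280] n 95 c 621.1 -82.5 size 8 2 long-axis -88.1 z 44.2-49.7
w5 px [280 280] n 91 c 614.8 -114.6 size 8 2 long-axis 69.7 z 44.6-49.7
rod
w5 px [316 283] n 6103 c 618.1 -98.8 size 53 39 long-axis 11.3 z 54.7-62.9
w5 px [317 379] n 509 c 659.2 -106.4 size 22 8 long-axis 79.7 z 57.4-62.8
s5 px [367 269] n 17 c 605.2 -74.6 size 9 8 long-axis 69.2 z 45.6-48.3
s5 px [371 282] n 44 c 596.3 -103.0 size 28 21 long-axis -56.1 z 44.5-49.8
s5 px [413 338] n 32 c 629.7 -236.3 size 16 9 long-axis 70.9 z 44.2-47.5
s5 px [382 341] n 31 c 575.7 -224.3 size 14 8 long-axis 78.9 z 44.1-47.7
s5 px [417 356] n 34 c 623.4 -270.4 size 15 8 long-axis 84.9 z 44.2-47.1
s5 px [385 359] n 40 c 568.0 -258.5 size 15 9 long-axis 74.5 z 44.2-47.5
rod
s5 px [372 276] n 109 c 604.8 -96.9 size 26 21 long-axis 81.1 z 54.2-63.5
[ 628.90073642 -101.02477692    5.38072837] [-0.15550753  0.90208823 -0.15225773]
```

View pics/crop5.png

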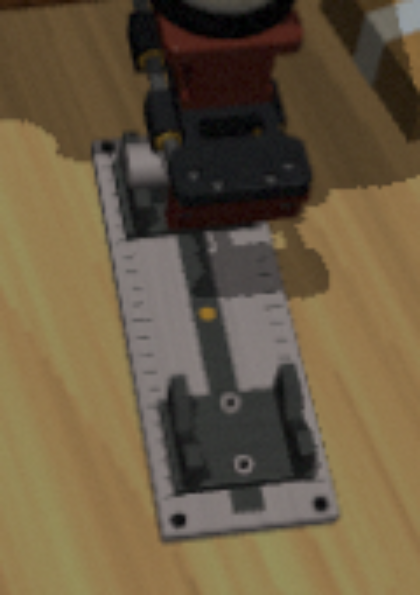

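View pics/w5.png

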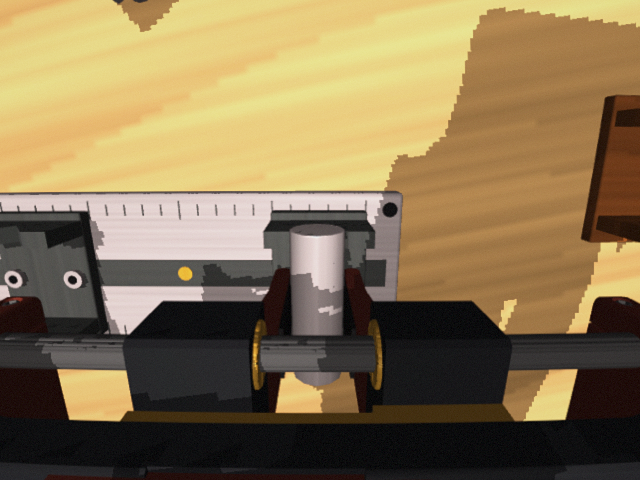

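The rod is 0.7 mm off on each axis. I'll correct it, then lower in half-millimetre steps to contact.

```bash
python3 -m inch '[0.07,-0.07,0,0,0,0, 0,0,0.05,0,0,0, 0,0,0.05,0,0,0, 0,0,0.05,0,0,0, 0,0,0,0,0,0, 0,0,0,0,0,0]'
python3 -m inch '[0,0,0.05,0,0,0, 0,0,0,0,0,0, 0,0,0,0,0,0]'
```

```text
time: 9.8
position: [628.3, -100.1, 4.4]
orientation: [3.141, -0.0, 1.375]
ft_force: [-2.1, 3.1, 6.1]
gripper_width: 0.266
time: 10.1
position: [628.3, -100.1, 4.4]
orientation: [3.141, -0.0, 1.375]
ft_force: [-3.8, 1.8, 10.0]
gripper_width: 0.262
```

Contact felt at 10 N. Release slowly and back off.

```bash
python3 -m inch '[0,0,0,0,0,0, 0,0,0,0,0,0, 0,0,0,0,0,0, 0,0,0,0,0,0, 0,0,0,0,0,0]' 55
python3 -m inch '[0,0,-1,0,0,0, 0,0,-3,0,0,0, 0,0,-4,0,0,0, 0,0,-4,0,0,0, 0,0,-4,0,0,0, 0,0,0,0,0,0, 0,0,0,0,0,0]'
python3 - <<'E'
from meas import *
snap('wrist','w6'); snap('side','s6')
for f in ['w6','s6']:
    blobs(f,44,50,15,((540,690),(-300,-50))); print('rod'); blobs(f,50,65,15,((540,690),(-160,-40)))
blobs('w6',46,60,50,((540,690),(60,260)))
o=get_obs(); print(o['position'],o['ft_force'])
E
```

```text
time: 10.6
position: [628.2, -100.5, 3.0]
orientation: [-3.141, 0.0, 1.375]
ft_force: [-0.1, -0.2, 0.1]
gripper_width: 0.55
time: 11.3
position: [629.1, -100.6, 165.0]
orientation: [3.138, 0.0, 1.375]
ft_force: [-0.7, 0.3, -1.0]
gripper_width: 0.548
w6 px [317 186] n 25 c 593.7 -92.9 size 21 0 long-axis 79.3 z 47.5-49.4
w6 px [133 194] n 144 c 567.5 -258.4 size 14 8 long-axis 78.6 z 44.3-46.4
w6 px [172 194] n 137 c 574.7 -223.2 size 14 8 long-axis 78.5 z 44.2-46.9
w6 px [296 193] n 127 c 596.4 -112.6 size 13 7 long-axis 79.2 z 44.5-46.8
w6 px [337 193] n 126 c 603.7 -76.7 size 13 7 long-axis 79.5 z 44.6-46.8
w6 px [141 253] n 135 c 623.0 -268.8 size 17 8 long-axis 77.2 z 44.5-46.9
w6 px [178 253] n 129 c 629.7 -234.3 size 15 8 long-axis 79.8 z 44.7-46.9
w6 px [298 253] n 123 c 651.8 -123.1 size 13 8 long-axis 80.2 z 44.8-47.3
w6 px [337 253] n 127 c 657.9 -87.1 size 12 10 long-axis 80.3 z 44.7-46.8
rod
w6 px [317 226] n 2055 c 628.0 -99.8 size 70 24 long-axis -11.0 z 53.1-62.0
s6 px [367 269] n 15 c 604.8 -73.2 size 7 6 long-axis 71.6 z 44.4-48.5
s6 px [397 282] n 43 c 649.2 -121.9 size 22 16 long-axis -8.5 z 44.3-49.6
s6 px [379 285] n 47 c 613.2 -109.2 size 43 13 long-axis 10.2 z 44.6-49.7
s6 px [412 338] n 27 c 629.7 -236.9 size 15 8 long-axis 83.6 z 44.1-47.3
s6 px [381 341] n 31 c 575.1 -224.2 size 13 7 long-axis 68.8 z 44.1-48.2
s6 px [417 356] n 34 c 623.3 -270.4 size 15 8 long-axis 77.9 z 44.2-47.7
s6 px [385 360] n 39 c 567.7 -259.5 size 14 9 long-axis 72.8 z 44.3-47.7
rod
s6 px [384 275] n 426 c 628.1 -101.0 size 70 25 long-axis -10.9 z 51.9-62.7
w6 px [635 180] n 183 c 644.1 194.7 size 36 5 long-axis -6.1 z 46.2-49.8
[ 627.2345083  -100.1083015   162.30111694] [-0.55957434 -0.41913591 -0.29005671]
```

View pics/w6.png

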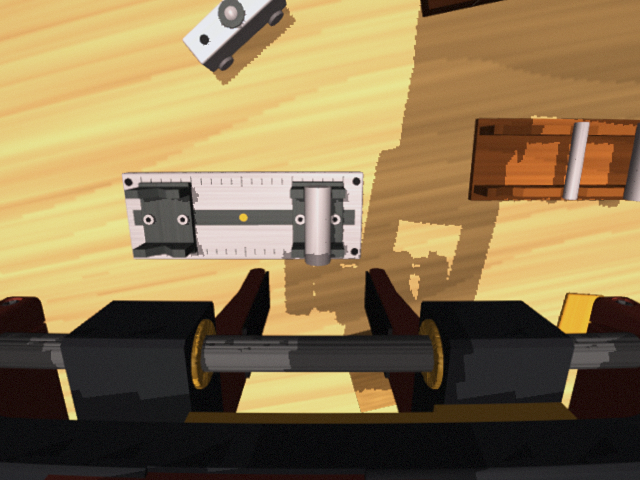

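Roller A sits at (628.0, −99.8), against a seat centre of (627.5, −99.9), and its height is right. Now roller B.

```bash
python3 -m inch '[3.78,-0.73,0,0,0,-0.007, 3.78,-0.73,0,0,0,0, 3.78,-0.73,0,0,0,0, 3.78,-0.73,0,0,0,0, 3.78,-0.73,0,0,0,0, 3.78,-0.73,0,0,0,0, 3.78,-0.73,0,0,0,0, 3.78,-0.73,0,0,0,0, 0,0,0,0,0,0, 0,0,0,0,0,0]'
python3 - <<'E'
from meas import *
snap('wrist','w7'); blobs('w7',46,60,50)
o=get_obs(); print(o['position'],o['orientation'])
E
```

```text
time: 12.4
position: [626.5, 208.0, 161.2]
orientation: [-3.138, 0.002, 1.384]
ft_force: [-0.5, -0.2, -0.3]
gripper_width: 0.549
w7 px [317 231] n 1820 c 629.8 207.9 size 70 22 long-axis -11.3 z 47.6-54.0
w7 px [ 11 275] n 779 c 616.4 -90.6 size 46 14 long-axis -9.3 z 47.1-59.3
[626.84743397 207.00222819 161.59733245] [-3.13894256e+00  1.80051422e-03  1.38268364e+00]
```

```bash
python3 -m inch '[0,0,3,0,0,0, 0,0,3,0,0,0, 0,0,3,0,0,0, 0,0,1,0,0,0, 0,0,0,0,0,0, 0,0,0,0,0,0, 0,0,0,0,0,0]'
```

```text
time: 13.15
position: [629.4, 207.5, 65.0]
orientation: [3.139, -0.001, 1.382]
ft_force: [-1.0, 0.5, 0.5]
gripper_width: 0.552
```

```bash
python3 -m inch '[0.03,0.04,1.7,0,0,0, 0,0,2,0,0,0, 0,0,1.5,0,0,0, 0,0,1,0,0,0, 0,0,0.5,0,0,0, 0,0,0,0,0,0, 0,0,0,0,0,0]'
python3 -m inch '[0,0,0,0,0,0, 0,0,0,0,0,0, 0,0,0,0,0,0, 0,0,0,0,0,0, 0,0,0,0,0,0, 0,0,0,0,0,0, 0,0,0,0,0,0, 0,0,0,0,0,0]' 10 30
```

```text
time: 13.85
position: [628.9, 208.0, -3.2]
orientation: [3.141, -0.0, 1.382]
ft_force: [-0.2, -0.4, 0.1]
gripper_width: 0.548
time: 14.65
position: [628.5, 207.8, -3.5]
orientation: [3.141, -0.0, 1.382]
ft_force: [-0.2, -0.8, 4.5]
gripper_width: 0.264
```

```bash
python3 -m inch '[0,0,-0.5,0,0,0, 0,0,-1.5,0,0,0, 0,0,-2,0,0,0, 0,0,-3,0,0,0, 0,0,-3,0,0,0, 0,0,0,0,0,0]'
python3 -m inch '[-3.77,0.455,0,0,0,0.007, -3.77,0.455,0,0,0,0, -3.77,0.455,0,0,0,0, -3.77,0.455,0,0,0,0, -3.77,0.455,0,0,0,0, -3.77,0.455,0,0,0,0, -3.77,0.455,0,0,0,0, -3.77,0.455,0,0,0,0, -3.77,0.455,0,0,0,0, -3.77,0.455,0,0,0,0, -3.77,0.455,0,0,0,0, -3.77,0.455,0,0,0,0, 0,0,0,0,0,0, 0,0,0,0,0,0, 0,0,0,0,0,0, 0,0,0,0,0,0]'
python3 - <<'E'
from meas import *
snap('wrist','w8'); blobs('w8',44,50,15,((540,690),(-300,-50))); print('rod'); blobs('w8',125,165,15,((540,690),(-300,-50)))
o=get_obs(); print(o['position'],o['orientation'])
E
```

```text
time: 15.25
position: [631.8, 208.8, 101.4]
orientation: [3.134, -0.004, 1.382]
ft_force: [1.7, -0.2, -3.0]
gripper_width: 0.267
time: 16.85
position: [593.9, -244.9, 95.8]
orientation: [-3.14, -0.001, 1.376]
ft_force: [0.9, -0.1, -3.9]
gripper_width: 0.266
w8 px [501 252] n 677 c 623.0 -116.4 size 70 22 long-axis -18.0 z 44.4-49.4
w8 px [532 207] n 30 c 594.0 -89.5 size 13 0 long-axis 78.9 z 44.6-49.9
w8 px [290 216] n 235 c 567.9 -258.6 size 14 8 long-axis 78.3 z 44.4-46.9
w8 px [340 216] n 239 c 574.8 -223.8 size 14 8 long-axis 79.1 z 44.3-47.0
w8 px [553 216] n 127 c 604.3 -73.1 size 10 8 long-axis 78.6 z 44.5-46.8
w8 px [540 288] n 100 c 659.3 -84.2 size 8 8 long-axis 78.4 z 44.5-47.0
rod
w8 px [317 281] n 7551 c 584.4 -242.8 size 49 44 long-axis -12.3 z 136.4-159.5
w8 px [318 380] n 650 c 625.2 -250.1 size 22 10 long-axis 74.3 z 147.6-153.2
[ 594.08153848 -245.02659316   95.99464559] [-3.14079959e+00 -4.48965223e-04  1.37658270e+00]
```

```bash
python3 -m inch '[0,0,1,0,0,0, 0,0,2,0,0,0, 0,0,2,0,0,0, 0,0,1.5,0,0,0, 0,0,0.5,0,0,0, 0,0,0,0,0,0, 0,0,0,0,0,0, 0,0,0,0,0,0, 0,0,0,0,0,0]'
python3 - <<'E'
from meas import *
snap('wrist','w9'); blobs('w9',44,48,15,((540,690),(-300,-50))); print('rod'); blobs('w9',60,86,15,((540,690),(-300,-200)))
o=get_obs(); print(o['position'],o['orientation'])
E
```

```text
time: 17.8
position: [594.8, -246.9, 27.1]
orientation: [3.14, 0.0, 1.375]
ft_force: [-1.0, 0.4, -3.1]
gripper_width: 0.266
w9 px [589 279] n 834 c 616.8 -113.6 size 66 32 long-axis -28.0 z 44.4-47.6
w9 px [280 238] n 325 c 567.5 -260.3 size 11 8 long-axis 78.5 z 44.7-46.8
w9 px [354 238] n 367 c 574.8 -223.2 size 13 9 long-axis 79.6 z 44.7-46.8
w9 px [550 330] n 173 c 649.3 -122.8 size 14 5 long-axis 80.9 z 44.2-46.8
rod
w9 px [316 281] n 6756 c 585.5 -244.8 size 50 42 long-axis -9.9 z 68.3-84.4
w9 px [318 380] n 648 c 625.8 -252.2 size 22 10 long-axis 78.9 z 79.1-84.5
[ 594.68503223 -246.86356199   27.02091966] [3.14035730e+00 4.18349888e-04 1.37497089e+00]
```

View pics/w9.png

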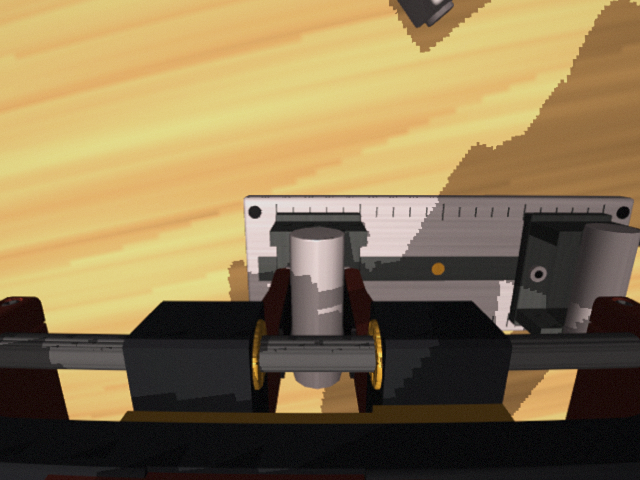

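```bash
python3 -m inch '[0.04,0.28,0,0,0,0, 0,0,1,0,0,0, 0,0,0.6,0,0,0, 0,0,0.3,0,0,0, 0,0,0.2,0,0,0, 0,0,0,0,0,0, 0,0,0,0,0,0, 0,0,0,0,0,0]'
python3 -m inch '[0,0,0.05,0,0,0, 0,0,0.05,0,0,0, 0,0,0.05,0,0,0, 0,0,0,0,0,0, 0,0,0,0,0,0]'
```

```text
time: 18.65
position: [597.2, -246.8, 5.3]
orientation: [3.141, 0.0, 1.375]
ft_force: [0.5, -0.2, -3.5]
gripper_width: 0.266
time: 19.15
position: [597.2, -246.8, 4.5]
orientation: [3.141, 0.0, 1.375]
ft_force: [-2.5, 0.4, 5.4]
gripper_width: 0.268
```

```bash
python3 -m inch '[0,0,0.04,0,0,0, 0,0,0,0,0,0, 0,0,0,0,0,0]'
python3 -m inch '[0,0,0,0,0,0, 0,0,0,0,0,0, 0,0,0,0,0,0, 0,0,0,0,0,0, 0,0,0,0,0,0]' 55
python3 -m inch '[0,0,-1,0,0,0, 0,0,-3,0,0,0, 0,0,-4,0,0,0, 0,0,-4,0,0,0, 0,0,-4,0,0,0, 0,0,0,0,0,0, 0,0,0,0,0,0, 0,0,0,0,0,0]'
python3 - <<'E'
from meas import *
snap('wrist','w10'); snap('side','s10')
blobs('w10',44,48,15,((540,690),(-300,-50)))
for f in ['w10','s10']:
    print('rod'); blobs(f,50,65,15,((540,690),(-300,-40)))
    blobs(f,12,30,60,((400,530),(-200,300)));blobs(f,30,50,40,((400,530),(-200,300)))
o=get_obs(); print(o['position'],o['ft_force'])
E
```

```text
time: 19.45
position: [597.2, -246.8, 4.5]
orientation: [3.141, 0.0, 1.375]
ft_force: [-2.6, 1.8, 9.0]
gripper_width: 0.267
time: 19.95
position: [597.0, -246.7, 3.1]
orientation: [-3.141, -0.0, 1.375]
ft_force: [-0.0, -0.0, 0.2]
gripper_width: 0.552
time: 20.75
position: [596.0, -246.2, 162.4]
orientation: [-3.14, -0.001, 1.375]
ft_force: [-0.2, -0.8, -0.1]
gripper_width: 0.547
w10 px [316 191] n 23 c 564.3 -240.1 size 20 0 long-axis 78.3 z 45.3-47.4
w10 px [295 199] n 130 c 567.7 -259.8 size 13 7 long-axis 78.7 z 44.7-46.9
w10 px [337 199] n 132 c 574.9 -223.1 size 13 8 long-axis 79.8 z 44.5-47.0
w10 px [463 199] n 146 c 596.9 -112.0 size 15 8 long-axis 78.6 z 44.5-47.1
w10 px [505 199] n 91 c 604.3 -74.2 size 11 8 long-axis 78.9 z 44.5-47.1
w10 px [297 259] n 124 c 622.9 -270.4 size 13 8 long-axis 81.0 z 44.6-46.8
w10 px [336 259] n 117 c 630.0 -234.1 size 11 9 long-axis 79.0 z 44.6-46.8
w10 px [457 259] n 130 c 652.3 -122.5 size 14 9 long-axis 78.2 z 44.2-46.9
w10 px [498 259] n 80 c 660.0 -84.8 size 9 8 long-axis 78.1 z 45.0-46.9
rod
w10 px [316 232] n 2088 c 598.4 -247.1 size 7
[... 181 characters left out ...]
1.8
w10 px [442  21] n 94 c 445.7 -105.9 size 28 3 long-axis -61.9 z 12.7-28.0
w10 px [392  54] n 268 c 463.3 -148.4 size 60 23 long-axis -86.8 z 13.1-28.9
w10 px [413  36] n 3116 c 445.2 -136.4 size 86 27 long-axis -62.5 z 38.9-45.2
rod
s10 px [382 275] n 368 c 624.1 -99.5 size 62 25 long-axis -10.3 z 51.7-62.6
s10 px [400 347] n 519 c 598.0 -247.7 size 71 23 long-axis -11.2 z 51.5-62.5
s10 px [266 218] n 982 c 451.3 148.9 size 241 26 long-axis -88.9 z 17.5-23.3
s10 px [296 329] n 208 c 435.5 -143.7 size 92 24 long-axis -47.7 z 12.8-28.9
s10 px [296 321] n 747 c 444.3 -135.6 size 91 28 long-axis -63.0 z 33.8-45.6
[ 595.80523853 -246.10088565  161.62507699] [0.60859914 0.10995811 0.1838733 ]
```

View pics/w10.png

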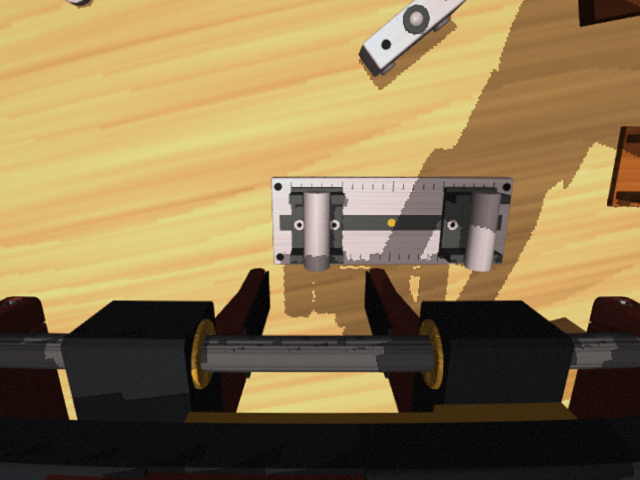

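Both rollers are home at (598.4, −247.1) and (627.8, −100.5), within about 0.5 mm of their seats and at the right height. Next the bar, at about (451.7, 149.7) with its long axis at 91°.

```bash
python3 -m inch '[3.005,-1.83,0,0,0,0, 3.005,-1.83,0,0,0,0, 3.005,-1.83,0,0,0,0, 3.005,-1.83,0,0,0,0, 3.005,-1.83,0,0,0,0, 3.005,-1.83,0,0,0,0, 3.005,-1.83,0,0,0,0, 3.005,-1.83,0,0,0,0, 3.005,-1.83,0,0,0,0, 3.005,-1.83,0,0,0,0, 3.005,-1.83,0,0,0,0, 3.005,-1.83,0,0,0,0]'
python3 -m inch '[0,0,0,0,0,0.1358, 0,0,0,0,0,0.1358, 0,0,0,0,0,0.1358, 0,0,0,0,0,0.1358, 0,0,0,0,0,0.1358, 0,0,0,0,0,0.1358, 0,0,0,0,0,0.1358, 0,0,0,0,0,0.1358, 0,0,0,0,0,0.1358, 0,0,0,0,0,0.1358, 0,0,0,0,0,0, 0,0,0,0,0,0, 0,0,0,0,0,0]'
python3 - <<'E'
from meas import *
c=snap('wrist','w11'); blobs('w11',16.5,24,60,((400,530),(0,300)))
W=cloud(c);z=W[...,2]
# pencil lines: bright pixels on bar top
g=c['frame'].astype(int); m=(z>17)&(z<24)&(abs(W[...,0]-452)<11)&(W[...,1]>20)&(W[...,1]<280)
P=W[m];b=g[m].sum(1)
h,e=np.histogram(P[:,1],np.arange(20,282,2),weights=b);n,_=np.histogram(P[:,1],e)
r=h/np.maximum(n,1); print([(e[i]+1,int(r[i])) for i in np.argsort(-r)[:10]])
o=get_obs(); print(o['position'],o['orientation'])
E
```

```text
time: 22.05
position: [450.2, 150.8, 162.2]
orientation: [-3.139, 0.001, 1.375]
ft_force: [1.1, 0.0, 0.3]
gripper_width: 0.551
time: 23.35
position: [451.4, 149.6, 162.9]
orientation: [3.141, 0.001, 0.02]
ft_force: [-0.7, -0.1, -0.2]
gripper_width: 0.553
w11 px [317 210] n 6136 c 450.5 150.9 size 239 25 long-axis -89.2 z 19.5-21.9
[(np.int64(75), 396), (np.int64(77), 385), (np.int64(31), 382), (np.int64(151), 314), (np.int64(225), 286), (np.int64(271), 284), (np.int64(33), 269), (np.int64(267), 249), (np.int64(259), 247), (np.int64(265), 247)]
[451.51042623 149.65371594 163.02921531] [3.14148136e+00 8.02767140e-04 1.90603289e-02]
```

View pics/w11.png

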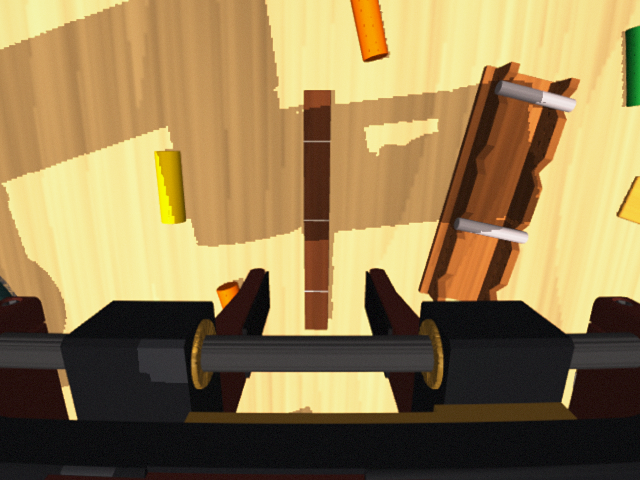

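Wrist view: bar with its middle line at (317,220), centre (450.5–451.5, 150.5). Descend with the tips ending about 4 mm above the bench.

```bash
python3 -m inch '[-0.05,-0.08,3,0,0,0.003, 0,0,3,0,0,0, 0,0,3,0,0,0, 0,0,3,0,0,0, 0,0,2.5,0,0,0, 0,0,1.5,0,0,0, 0,0,1,0,0,0, 0,0,0.8,0,0,0, 0,0,0.5,0,0,0, 0,0,0.3,0,0,0, 0,0,0,0,0,0, 0,0,0,0,0,0, 0,0,0,0,0,0]'
python3 -m inch '[0,0,0,0,0,0, 0,0,0,0,0,0, 0,0,0,0,0,0, 0,0,0,0,0,0, 0,0,0,0,0,0, 0,0,0,0,0,0, 0,0,0,0,0,0, 0,0,0,0,0,0]' 10 30
```

```text
time: 24.7
position: [451.6, 150.6, -22.2]
orientation: [-3.141, -0.001, 0.014]
ft_force: [-0.4, 0.8, -0.5]
gripper_width: 0.551
time: 25.5
position: [451.3, 150.5, -22.6]
orientation: [-3.142, -0.0, 0.014]
ft_force: [-0.7, -0.2, 3.2]
gripper_width: 0.277
```

```bash
python3 -m inch '[0,0,-0.5,0,0,0, 0,0,-1.5,0,0,0, 0,0,-3,0,0,0, 0,0,-3,0,0,0, 0,0,-3,0,0,0, 0,0,-2,0,0,0, 0,0,0,0,0,0]'
python3 -m inch '[1,2.1,0,0,0,0, 1.6,3.3,0,0,0,0, 1.65,3.4,0,0,0,0, 1.65,3.4,0,0,0,0, 1.65,3.4,0,0,0,0, 1.65,3.4,0,0,0,0, 1.65,3.4,0,0,0,0, 1.65,3.4,0,0,0,0, 1.63,3.41,0,0,0,0, 1.25,2.85,0,0,0,0, 0,0,0,0,0,0.07, 0,0,0,0,0,0.07, 0,0,0,0,0,0.071, 0,0,0,0,0,0, 0,0,0,0,0,0, 0,0,0,0,0,0, 0,0,0,0,0,0]'
python3 - <<'E'
from meas import *
c=snap('wrist','w12'); snap('side','s12'); snap('scene','c12')
for f in ['w12','s12','c12']:
    print('bar');blobs(f,120,160,100,((500,720),(-320,0)));print('rods');blobs(f,48,64,60,((500,720),(-320,0)))
o=get_obs(); print(o['position'],o['orientation'])
E
```

```text
time: 26.2
position: [453.4, 150.9, 109.9]
orientation: [-3.141, -0.005, 0.014]
ft_force: [0.5, -0.6, -0.9]
gripper_width: 0.28
time: 27.9
position: [609.4, -167.7, 107.0]
orientation: [-3.142, 0.0, -0.196]
ft_force: [0.0, 1.0, -0.1]
gripper_width: 0.282
bar
w12 px [317 174] n 19985 c 618.4 -116.7 size 137 43 long-axis 80.2 z 149.1-151.5
w12 px [317 392] n 2002 c 599.9 -215.4 size 26 25 long-axis 78.9 z 149.3-151.1
rods
w12 px [279 147] n 505 c 598.5 -93.5 size 24 10 long-axis 77.1 z 52.6-61.9
w12 px [362 147] n 1048 c 652.5 -104.2 size 24 20 long-axis 79.1 z 52.6-61.8
bar
s12 px [398 306] n 1478 c 604.1 -216.1 size 145 44 long-axis 82.9 z 137.1-152.5
rods
s12 px [373 276] n 173 c 607.8 -96.6 size 29 24 long-axis -13.6 z 50.3-62.8
s12 px [400 347] n 400 c 598.4 -248.3 size 71 22 long-axis -12.6 z 50.1-61.9
bar
c12 px [232 159] n 1304 c 614.4 -142.9 size 192 43 long-axis 83.8 z 136.9-151.0
rods
c12 px [214 158] n 127 c 619.6 -248.6 size 31 22 long-axis -1.1 z 49.4-61.0
c12 px [241 208] n 428 c 628.9 -99.5 size 70 26 long-axis -11.4 z 49.3-60.8
[ 609.51765531 -167.86749953  107.34126856] [ 3.14156764e+00 -3.90676799e-06 -1.96568685e-01]
```

View pics/w12.png

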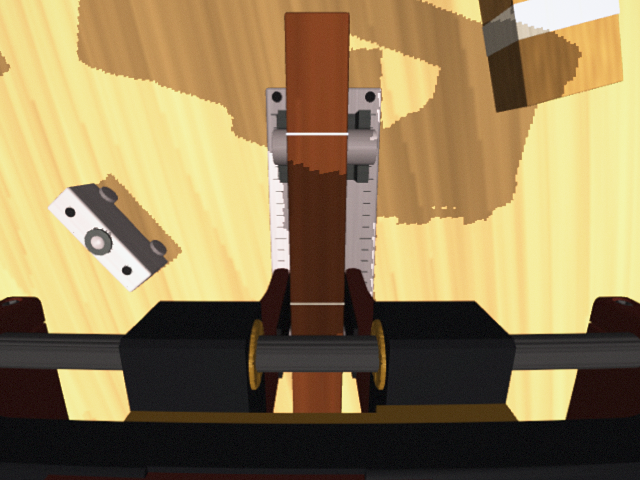

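View pics/s12.png

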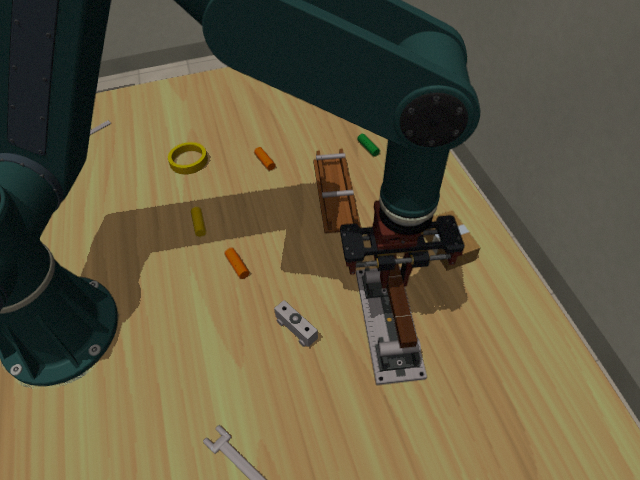

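```bash
cat > bar.py <<'E'
from meas import *
def barpose(f,zt,cols=(300,335),band=4):
    c=load(f);W=cloud(c);z=W[...,2]
    m=(abs(z-zt-0.8)<band)&(abs(W[...,0]-612)<60)&(abs(W[...,1]+174)<140)
    # edges per row in wrist image
    rows=[r for r in range(14,265) if m[r].sum()>30]
    L=[];Rr=[]
    for r in rows:
        u=np.where(m[r])[0]; u=u[(u>200)&(u<440)]
        L.append((u.min(),r));Rr.append((u.max(),r))
    pl=np.array([onz(c,u-.5,r,zt)[:2] for u,r in L]);pr=np.array([onz(c,u+.5,r,zt)[:2] for u,r in Rr])
    out=[]
    for p in (pl,pr):
        vx,vy,x0,y0=cv2.fitLine(p.astype(np.float32),cv2.DIST_HUBER,0,.01,.01).ravel()
        if vy<0: vx,vy=-vx,-vy
        out.append((x0,y0,vx,vy)); 
    ang=[np.degrees(np.arctan2(o[3],o[2])) for o in out]
    mid=(pl+pr)/2; print('edge angles',np.round(ang,2),'width',np.round(np.median(np.hypot(*(pl-pr).T)),1))
    g=c['frame'].astype(int).sum(2)[:,cols[0]:cols[1]].mean(1)
    d=g-cv2.blur(g.reshape(-1,1),(1,15)).ravel(); pk=[r for r in np.argsort(-d)[:14]]
    print('line rows',sorted(pk),np.round(d[sorted(pk)]))
    return c,out
E
python3 - <<'E'
from bar import *
c,o=barpose('w12',149.8)
for u,v in [(317,134),(317,303)]: print(v,np.round(onz(c,u,v,149.8),1))
x0=[np.round([ (a[0]+(y-a[1])*a[2]/a[3]) for a in o],1) for y in (-170,-100)]; print('edge x at y=-170,-100',x0)
# rods: visible ends in same picture
W=cloud(c)
E
```

```text
edge angles [78.51 78.61] width 24.9
line rows [np.int64(7), np.int64(8), np.int64(9), np.int64(10), np.int64(11), np.int64(132), np.int64(133), np.int64(134), np.int64(135), np.int64(302), np.int64(303), np.int64(304), np.int64(421), np.int64(422)] [ 37.  47.  59.  70.  44.  94. 414. 392.  96.  73. 282. 287.  40.  41.]
134 [624.1 -93.9 149.8]
303 [ 609.5 -167.4  149.8]
edge x at y=-170,-100 [array([595.8, 621.3], dtype=float32), array([610. , 635.4], dtype=float32)]
```

The bar's middle line gives its centre as (609.2, −167.3) at 78.56°. It needs a shift of (+3.9, −6.5) mm. Correct, lower 60 mm, recheck.

```bash
python3 -m inch '[0.51,0.56,0,0,0,-0.003, 0,0,1,0,0,0, 0,0,2,0,0,0, 0,0,2,0,0,0, 0,0,0.7,0,0,0, 0,0,0.3,0,0,0, 0,0,0,0,0,0, 0,0,0,0,0,0, 0,0,0,0,0,0]'
python3 - <<'E'
from bar import *
snap('wrist','w13');snap('side','s13');c,o=barpose('w13',90.0)
p=get_obs(); print(p['position'],p['orientation'],p['ft_force'])
x0=[np.round([ (a[0]+(y-a[1])*a[2]/a[3]) for a in o],1) for y in (-174,-100)]; print('edge x at y=-174,-100',x0)
for v in (133.5,134,303,303.5): print(v,np.round(onz(c,317,v,90.0),1))
print('rods');blobs('w13',52,64,60,((500,720),(-320,0)));blobs('w13',44,48,20,((500,720),(-320,0)))
E
```

```text
time: 28.95
position: [614.2, -174.7, 48.2]
orientation: [3.141, -0.002, -0.194]
ft_force: [-0.9, 0.5, -0.3]
gripper_width: 0.284
edge angles [78.62 78.73] width 25.0
line rows [np.int64(7), np.int64(8), np.int64(9), np.int64(10), np.int64(11), np.int64(132), np.int64(133), np.int64(134), np.int64(135), np.int64(302), np.int64(303), np.int64(304), np.int64(421), np.int64(422)] [ 41.  51.  63.  75.  47. 100. 414. 393. 103.  77. 292. 297.  42.  43.]
[ 613.89106683 -174.57234684   48.05096934] [ 3.14134405e+00 -1.13016507e-03 -1.93953829e-01] [-0.27226231  0.15108632 -0.20461588]
edge x at y=-174,-100 [array([601. , 626.7], dtype=float32), array([615.9, 641.4], dtype=float32)]
133.5 [ 628.7 -100.6   90. ]
134 [ 628.7 -100.8   90. ]
303 [ 614.1 -174.8   90. ]
303.5 [ 614. -175.   90.]
rods
w13 px [265 135] n 1838 c 603.8 -94.7 size 22 21 long-axis 78.7 z 54.7-61.7
w13 px [366 135] n 1678 c 652.7 -104.4 size 22 19 long-axis 78.9 z 54.8-61.8
w13 px [284 386] n 407 c 580.9 -240.8 size 19 10 long-axis 75.8 z 56.3-61.9
w13 px [350 386] n 409 c 619.7 -248.9 size 19 10 long-axis 83.2 z 55.9-61.9
w13 px [262  98] n 420 c 604.3 -75.6 size 13 8 long-axis 78.5 z 44.7-46.7
w13 px [368  99] n 408 c 658.9 -86.7 size 13 8 long-axis 79.1 z 44.5-46.8
w13 px [264 171] n 334 c 596.7 -112.4 size 13 8 long-axis 78.1 z 44.5-46.6
w13 px [366 171] n 361 c 651.5 -123.2 size 13 8 long-axis 78.5 z 44.6-46.7
w13 px [277 405] n 41 c 569.8 -262.6 size 6 3 long-axis 69.0 z 44.8-46.6
w13 px [356 405] n 74 c 621.0 -273.0 size 6 6 long-axis 81.5 z 44.9-46.4
```

View pics/w13.png

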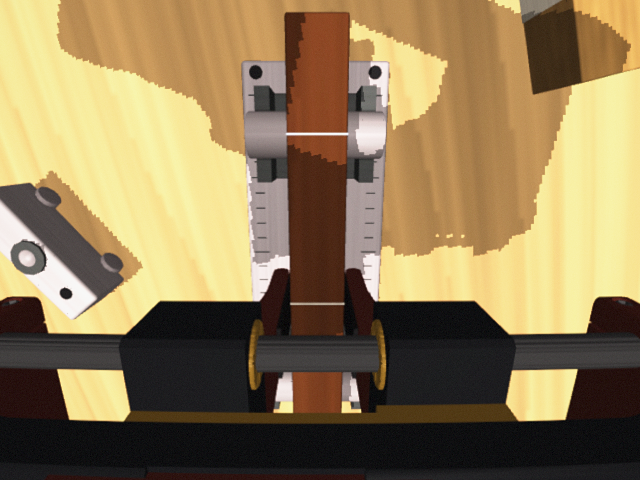

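```bash
python3 -m inch '[-0.07,-0.11,0,0,0,-0.001, 0,0,0.4,0,0,0, 0,0,0.3,0,0,0, 0,0,0.05,0,0,0, 0,0,0,0,0,0, 0,0,0,0,0,0]'
python3 -m inch '[0,0,0.05,0,0,0, 0,0,0.05,0,0,0, 0,0,0,0,0,0, 0,0,0,0,0,0]'
```

```text
time: 29.65
position: [612.9, -173.2, 39.7]
orientation: [3.142, 0.0, -0.193]
ft_force: [1.0, 0.7, -0.3]
gripper_width: 0.288
time: 30.05
position: [612.9, -173.2, 38.8]
orientation: [3.142, 0.0, -0.193]
ft_force: [-0.5, 0.6, -0.3]
gripper_width: 0.282
```

```bash
python3 -m inch '[0,0,0.05,0,0,0, 0,0,0,0,0,0, 0,0,0,0,0,0]'
python3 -m inch '[0,0,0.05,0,0,0, 0,0,0,0,0,0, 0,0,0,0,0,0]'
```

```text
time: 30.35
position: [613.0, -173.2, 38.4]
orientation: [3.142, -0.0, -0.193]
ft_force: [0.1, 0.3, -0.1]
gripper_width: 0.284
time: 30.65
position: [613.0, -173.2, 38.3]
orientation: [3.142, -0.0, -0.193]
ft_force: [-1.1, 1.2, 5.5]
gripper_width: 0.281
```

Contact at 5.5 N. Check the centring before releasing.

```bash
python3 - <<'E'
from bar import *
snap('wrist','w14');c,o=barpose('w14',81.0)
x0=[np.round([ (a[0]+(y-a[1])*a[2]/a[3]) for a in o],1) for y in (-174,-100)]; print('edge x at y=-174,-100',x0)
for v in (133.5,303.3): print(v,np.round(onz(c,317,v,81.0),1))
print('rods');blobs('w14',52,64,60,((500,720),(-320,0)));blobs('w14',44,48,20,((500,720),(-320,0)))
E
```

```text
edge angles [78.69 78.79] width 24.9
line rows [np.int64(7), np.int64(8), np.int64(9), np.int64(10), np.int64(11), np.int64(132), np.int64(133), np.int64(134), np.int64(135), np.int64(302), np.int64(303), np.int64(304), np.int64(421), np.int64(422)] [ 42.  57.  75.  89.  65. 102. 414. 393. 105.  77. 295. 300.  41.  44.]
edge x at y=-174,-100 [array([599.7, 625.2], dtype=float32), array([614.6, 639.9], dtype=float32)]
133.5 [627.6 -99.1  81. ]
303.3 [ 613.1 -173.    81. ]
rods
w14 px [265 136] n 1990 c 603.6 -94.6 size 23 20 long-axis 78.7 z 55.0-61.8
w14 px [370 137] n 2100 c 651.6 -104.2 size 22 21 long-axis 79.0 z 54.9-61.8
w14 px [283 396] n 541 c 580.3 -239.0 size 18 11 long-axis 76.2 z 53.2-61.7
w14 px [351 396] n 538 c 618.6 -247.0 size 18 11 long-axis 80.9 z 53.5-61.7
w14 px [262  98] n 464 c 604.2 -75.5 size 13 8 long-axis 79.7 z 44.6-46.8
w14 px [374  98] n 443 c 658.9 -86.5 size 13 8 long-axis 78.5 z 44.6-46.9
w14 px [264 174] n 376 c 596.6 -112.3 size 12 8 long-axis 77.9 z 44.6-46.6
w14 px [371 174] n 396 c 651.5 -123.1 size 12 8 long-axis 78.6 z 44.5-46.8
w14 px [288 374] n 23 c 583.3 -232.2 size 6 2 long-axis -4.3 z 44.3-47.6
w14 px [347 375] n 28 c 618.4 -239.1 size 5 2 long-axis -6.1 z 44.3-47.8
```

The bar is centred and square within about 0.5 mm: its +75 mark is at (627.4, −99.1) and the near roller at (627.6, −99.4). Release and move to the head.

```bash
python3 -m inch '[0,0,0,0,0,0, 0,0,0,0,0,0, 0,0,0,0,0,0, 0,0,0,0,0,0, 0,0,0,0,0,0]' 55
python3 -m inch '[0,0,-1,0,0,0, 0,0,-3,0,0,0, 0,0,-4,0,0,0, 0,0,-4,0,0,0, 0,0,0,0,0,0]'
python3 -m inch '[-2.885,-0.1,0,0,0,0, -2.885,-0.1,0,0,0,0, -2.885,-0.1,0,0,0,0, -2.885,-0.1,0,0,0,0, -2.885,-0.1,0,0,0,0, -2.885,-0.1,0,0,0,0, 0,0,0,0,0,-0.1357, 0,0,0,0,0,-0.1357, 0,0,0,0,0,-0.1357, 0,0,0,0,0,-0.1357, 0,0,0,0,0,-0.1357, 0,0,0,0,0,-0.1357, 0,0,0,0,0,-0.1357, 0,0,0,0,0,0, 0,0,0,0,0,0, 0,0,0,0,0,0]'
python3 - <<'E'
from bar import *
c=snap('wrist','w15');snap('side','s15'); snap('scene','c15')
for f in ('w15','s15','c15'): print('head');blobs(f,37.5,45,60,((380,520),(-220,-60)));blobs(f,43.5,50,15,((380,520),(-220,-60)))
for f in ('s15','c15'):print('bar');blobs(f,76,90,100,((500,720),(-320,0)))
p=get_obs(); print(p['position'],p['orientation'])
E
```

```text
time: 31.2
position: [612.8, -173.2, 37.6]
orientation: [-3.142, 0.0, -0.193]
ft_force: [0.4, -0.7, -0.0]
gripper_width: 0.55
time: 31.7
position: [617.3, -174.8, 165.0]
orientation: [3.139, -0.011, -0.193]
ft_force: [1.4, -0.6, 0.6]
gripper_width: 0.548
time: 33.3
position: [444.1, -134.1, 157.8]
orientation: [-3.141, 0.0, 0.754]
ft_force: [-0.1, -0.0, 0.6]
gripper_width: 0.551
head
w15 px [316 225] n 2550 c 443.5 -134.3 size 90 26 long-axis -62.5 z 41.3-44.5
w15 px [324 195] n 20 c 429.1 -108.0 size 9 4 long-axis 44.4 z 43.6-44.7
w15 px [315 228] n 449 c 443.4 -135.5 size 23 22 long-axis 42.2 z 43.8-46.4
w15 px [306 258] n 38 c 457.6 -161.7 size 9 8 long-axis 65.9 z 43.5-44.7
head
s15 px [296 320] n 604 c 444.4 -135.5 size 90 28 long-axis -61.5 z 39.8-44.6
s15 px [284 308] n 28 c 430.9 -107.8 size 18 10 long-axis -15.2 z 43.6-45.4
s15 px [297 318] n 93 c 444.6 -135.8 size 28 21 long-axis -64.3 z 43.7-47.9
head
c15 px [316 165] n 417 c 444.6 -134.5 size 92 28 long-axis -62.2 z 38.7-43.6
c15 px [317 164] n 27 c 444.7 -133.0 size 20 12 long-axis 38.1 z 43.6-45.4
bar
s15 px [394 306] n 1757 c 613.4 -173.7 size 242 26 long-axis 78.6 z 78.8-83.7
bar
c15 px [231 174] n 1203 c 614.3 -172.7 size 242 26 long-axis 79.3 z 78.2-81.9
[ 444.21963755 -134.0809629   157.85260938] [-3.14154396e+00  3.61232468e-05  7.55697550e-01]
```

View pics/w15.png

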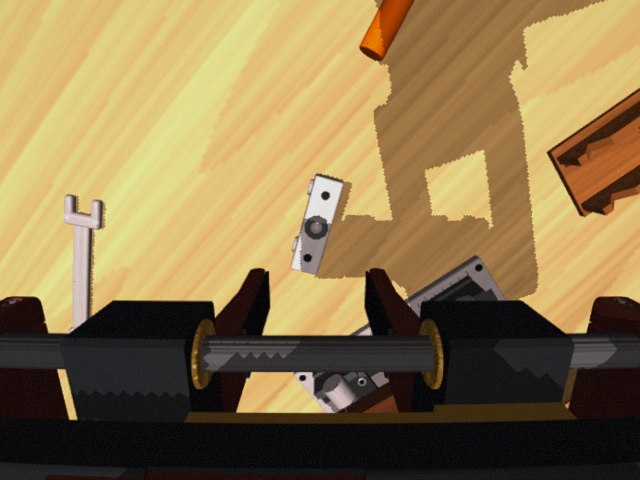

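View pics/s15.png

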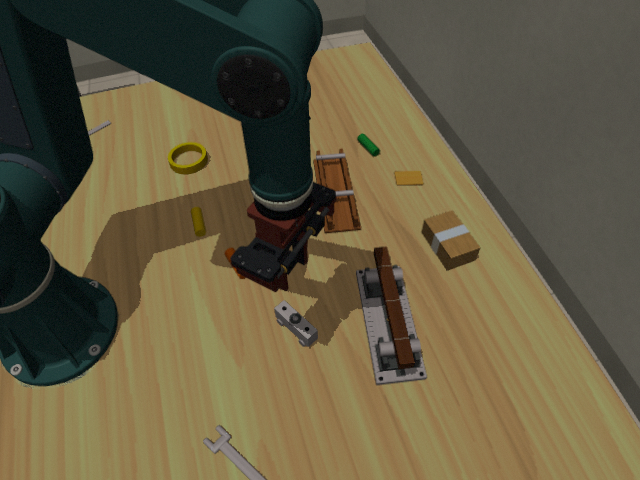

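The head lies at (443.6, −134.8) with its long axis at −62.5°, seen at wrist (317,227). I'll turn the tool to yaw 27.5°, then recheck the alignment partway down.

```bash
python3 -m inch '[-0.1,0.02,0,0,0,0, 0,0,0,0,0,0.138, 0,0,0,0,0,0.138, 0,0,3,0,0,0, 0,0,3,0,0,0, 0,0,2,0,0,0, 0,0,0,0,0,0, 0,0,0,0,0,0, 0,0,0,0,0,0]'
python3 - <<'E'
from bar import *
c=snap('wrist','w16')
blobs('w16',40.5,44.9,60,((380,520),(-220,-60)))
p=get_obs(); print(p['position'],p['orientation'])
cv2.imwrite('pics/crop16.png',c['frame'])
E
```

```text
time: 34.35
position: [444.6, -135.4, 78.9]
orientation: [3.14, -0.001, 0.481]
ft_force: [0.1, 0.0, 0.1]
gripper_width: 0.548
w16 px [316 248] n 4309 c 443.6 -134.6 size 90 26 long-axis -62.5 z 41.5-44.4
[ 444.66066105 -135.45204932   79.01209677] [ 3.13976028e+00 -1.33387638e-03  4.80765257e-01]
```

View pics/w16.png

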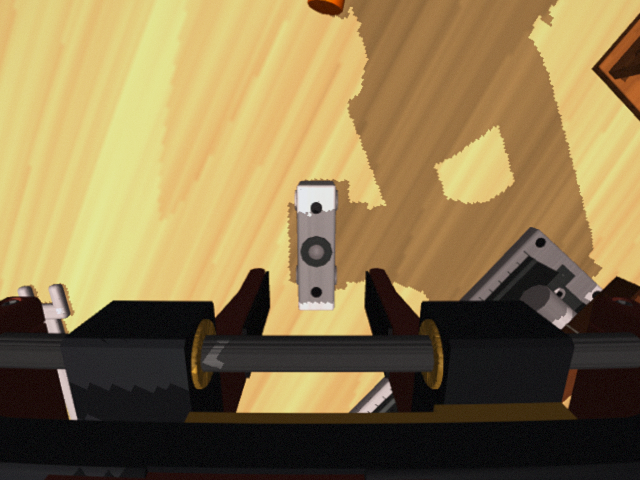

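```bash
python3 -m inch '[0,-0.1,1.5,0,0,0, 0,0,2.5,0,0,0, 0,0,2.5,0,0,0, 0,0,1.5,0,0,0, 0,0,0.9,0,0,0, 0,0,0.4,0,0,0, 0,0,0,0,0,0, 0,0,0,0,0,0]'
python3 -m inch '[0,0,0,0,0,0, 0,0,0,0,0,0, 0,0,0,0,0,0, 0,0,0,0,0,0, 0,0,0,0,0,0, 0,0,0,0,0,0, 0,0,0,0,0,0, 0,0,0,0,0,0]' 10 30
```

```text
time: 35.2
position: [443.8, -134.3, -14.5]
orientation: [3.141, -0.001, 0.481]
ft_force: [-0.2, 0.1, 0.0]
gripper_width: 0.548
time: 36.0
position: [443.3, -134.1, -14.9]
orientation: [3.141, -0.0, 0.481]
ft_force: [-0.3, -0.2, 6.2]
gripper_width: 0.294
```

```bash
python3 -m inch '[0,0,-0.5,0,0,0, 0,0,-1.5,0,0,0, 0,0,-3,0,0,0, 0,0,-3,0,0,0, 0,0,-3,0,0,0, 0,0,-3,0,0,0, 0,0,0,0,0,0, 0,0,0,0,0,0]'
python3 -m inch '[2.2,1.883,0,0,0,0, 2.2,1.883,0,0,0,0, 2.2,1.883,0,0,0,0, 2.2,1.883,0,0,0,0, 2.2,1.883,0,0,0,0, 2.2,1.883,0,0,0,0, 0,0,0,0,0,0.1355, 0,0,0,0,0,0.1355, 0,0,0,0,0,0.1355, 0,0,0,0,0,0.1355, 0,0,0,0,0,0.1355, 0,0,0,0,0,0, 0,0,0,0,0,0, 0,0,0,0,0,0]'
python3 - <<'E'
from bar import *
c=snap('wrist','w17');snap('side','s17');snap('scene','c17')
p=get_obs(); print(p['position'],p['orientation'],p['gripper_width'])
for f in ('w17','s17','c17'):
    blobs(f,165,190,60,((550,680),(-250,-100)))
    print('bar');blobs(f,76,90,100,((500,720),(-320,0)))
E
```

```text
time: 36.8
position: [443.1, -134.0, 124.9]
orientation: [3.141, -0.0, 0.481]
ft_force: [0.2, 0.5, -2.4]
gripper_width: 0.298
time: 38.2
position: [611.8, -172.9, 123.7]
orientation: [-3.141, 0.002, -0.194]
ft_force: [-0.3, -1.1, -2.8]
gripper_width: 0.293
[ 612.27793775 -173.09631826  124.56161598] [-3.14153897e+00  4.93843385e-04 -1.95380630e-01] 0.29309825258978484
w17 px [317 271] n 9244 c 615.3 -154.8 size 53 46 long-axis 78.8 z 173.2-184.9
w17 px [317 389] n 1902 c 605.2 -207.2 size 26 20 long-axis -12.5 z 180.1-182.1
bar
w17 px [319 133] n 5275 c 627.7 -96.9 size 86 25 long-axis 78.8 z 80.4-82.6
s17 px [400 278] n 719 c 611.2 -190.2 size 62 44 long-axis -83.1 z 168.1-186.2
bar
s17 px [396 313] n 1163 c 610.2 -189.8 size 208 26 long-axis 78.6 z 78.9-83.6
c17 px [221 132] n 719 c 611.6 -171.4 size 91 44 long-axis 64.0 z 168.2-184.8
bar
c17 px [235 188] n 841 c 622.6 -129.3 size 153 25 long-axis 79.1 z 78.3-81.9
```

View pics/w17.png

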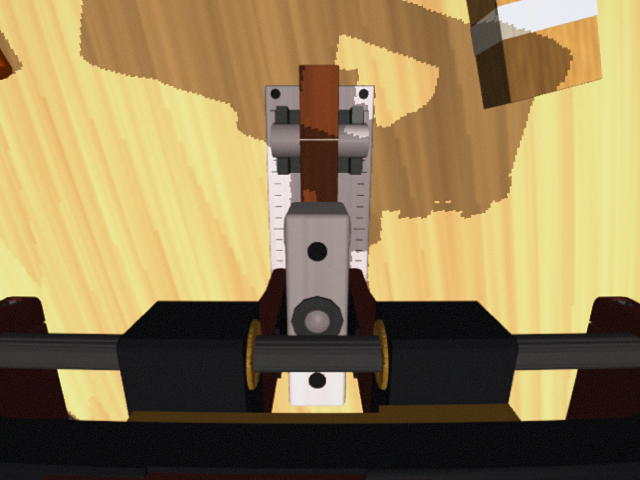

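View pics/s17.png

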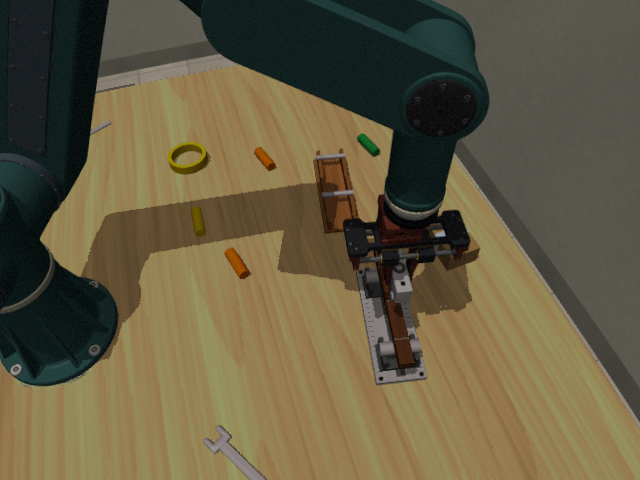

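```bash
python3 -m inch '[0,0,1,0,0,0, 0,0,2,0,0,0, 0,0,1.5,0,0,0, 0,0,0.5,0,0,0, 0,0,0,0,0,0, 0,0,0,0,0,0, 0,0,0,0,0,0]'
python3 - <<'E'
from bar import *
c=snap('wrist','w18');W=cloud(c)
p=get_obs(); print(p['position'],p['orientation'],p['ft_force'])
def ends(zl,zh,vmin=0,vmax=480):
    blobs('w18',zl,zh,60,((550,680),(-290,-20)))
print('headtop');ends(128.5,136)
print('bar');ends(78,84.5)
W=cloud(c); m=(W[...,2]>128.5)&(W[...,2]<135)
rows=[r for r in range(150,300) if m[r,250:400].sum()>20]; 
for r in rows[2::15]:
    u=np.where(m[r,250:400])[0]+250; print('h',r,(u.min()+u.max())/2,np.round(onz(c,(u.min()+u.max())/2,r,132)[:2],1))
mb=(W[...,2]>78)&(W[...,2]<84.5)
for r in range(40,210,20):
    u=np.where(mb[r,250:400])[0]+250
    if len(u)>20: print('b',r,(u.min()+u.max())/2,u.max()-u.min(),np.round(onz(c,(u.min()+u.max())/2,r,81)[:2],1))
g=c['frame'].astype(int).sum(2)[:, 306:330].mean(1); d=g-cv2.blur(g.reshape(-1,1),(1,15)).ravel(); print([(r,round(d[r])) for r in np.argsort(-d)[:8]])
E
```

```text
time: 39.05
position: [613.2, -173.4, 75.6]
orientation: [3.141, -0.001, -0.196]
ft_force: [0.3, 0.3, -2.4]
gripper_width: 0.291
[ 613.13483239 -173.43377753   75.6673637 ] [ 3.14125429e+00 -1.48582562e-03 -1.96574397e-01] [-0.56145792 -0.36086155 -3.50868457]
headtop
w18 px [316 274] n 7829 c 616.5 -155.4 size 54 45 long-axis 78.6 z 131.6-135.4
w18 px [317 389] n 1899 c 606.2 -207.9 size 26 20 long-axis -11.8 z 131.9-134.1
bar
w18 px [316 121] n 7845 c 628.4 -93.5 size 79 25 long-axis 78.7 z 80.5-82.7
w18 px [317 409] n 267 c 595.4 -262.7 size 24 7 long-axis -9.6 z 80.6-82.4
h 214 316.5 [ 621.7 -129.5]
h 229 316.5 [ 620.5 -135.4]
h 244 316.5 [ 619.3 -141.5]
h 259 316.5 [ 618.  -147.7]
h 274 316.0 [ 616.6 -153.9]
h 289 316.0 [ 615.3 -160.4]
b 60 315.5 49 [634.4 -63.7]
b 80 315.5 49 [632.6 -72.7]
b 100 316.0 48 [631.  -81.9]
b 120 315.5 49 [628.9 -91.3]
b 140 315.5 47 [ 626.9 -100.9]
b 160 315.5 47 [ 625.  -110.8]
b 180 316.0 46 [ 623.2 -121. ]
b 200 316.0 46 [ 621.1 -131.4]
[(np.int64(136), 437), (np.int64(372), 257), (np.int64(373), 235), (np.int64(137), 234), (np.int64(404), 194), (np.int64(403), 166), (np.int64(389), 152), (np.int64(402), 132)]
```

View pics/w18.png

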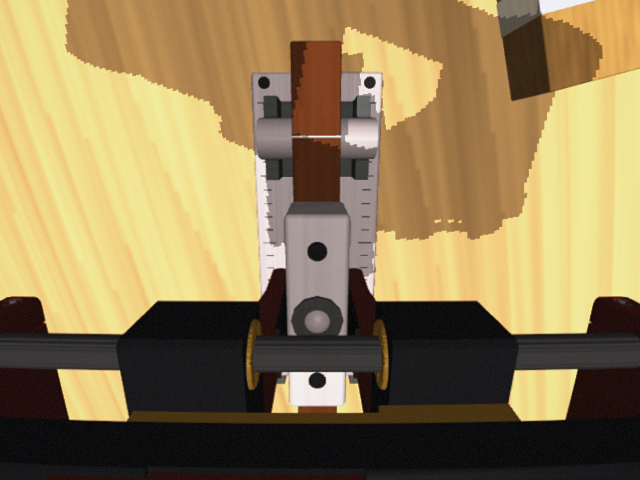

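Head and bar axes coincide within about 0.2 mm. The head is about 0.7 mm off along the bar. Correct that and lower to contact.

```bash
python3 -m inch '[0,-0.06,0.3,0,0,0, 0,0,0.3,0,0,0, 0,0,0.15,0,0,0, 0,0,0.05,0,0,0, 0,0,0,0,0,0, 0,0,0,0,0,0]'
python3 -m inch '[0,0,0.05,0,0,0, 0,0,0.05,0,0,0, 0,0,0,0,0,0, 0,0,0,0,0,0]'
```

```text
time: 39.7
position: [612.6, -172.6, 66.8]
orientation: [-3.142, 0.0, -0.197]
ft_force: [-0.3, 0.4, -2.7]
gripper_width: 0.294
time: 40.1
position: [612.7, -172.6, 66.0]
orientation: [3.142, -0.0, -0.197]
ft_force: [-0.7, 0.1, -0.3]
gripper_width: 0.295
```

```bash
python3 -m inch '[0,0,0.03,0,0,0, 0,0,0,0,0,0, 0,0,0,0,0,0]'
python3 -m inch '[0,0,0,0,0,0, 0,0,0,0,0,0, 0,0,0,0,0,0, 0,0,0,0,0,0, 0,0,0,0,0,0]' 55
python3 -m inch '[0,0,-0.5,0,0,0, 0,0,-2,0,0,0, 0,0,-3,0,0,0, 0,0,-4,0,0,0, 0,0,-4,0,0,0, -3,0,0,0,0,0, -4,0,0,0,0,0, -4,0,0,0,0,0, 0,0,0,0,0,0, 0,0,0,0,0,0]'
python3 - <<'E'
from bar import *
snap('wrist','w19');snap('side','s19');snap('scene','c19')
p=get_obs(); print(p['position'],p['time'])
for f in ('w19','s19','c19'):
    blobs(f,121,130,30,((500,720),(-320,0)))
    print('bar');blobs(f,77,86,60,((500,720),(-320,0)));blobs(f,50,63,60,((500,720),(-320,0)))
A=cv2.resize(load('s19')['frame'][230:400,320:450],None,fx=3.3,fy=3.3);B=cv2.resize(load('c19')['frame'][110:260,180:290],None,fx=3.3,fy=3.3)
H=min(len(A),len(B));cv2.imwrite('pics/crop19.png',np.hstack([A[:H],B[:H]])[:,:800])
E
```

```text
time: 40.4
position: [612.7, -172.7, 66.0]
orientation: [3.141, -0.0, -0.197]
ft_force: [-1.0, -0.1, 2.8]
gripper_width: 0.294
time: 40.9
position: [612.6, -172.6, 65.4]
orientation: [-3.142, 0.0, -0.197]
ft_force: [-0.1, -0.2, 0.0]
gripper_width: 0.551
time: 41.9
position: [504.5, -151.1, 201.3]
orientation: [3.141, -0.001, -0.197]
ft_force: [0.5, 0.4, 0.3]
gripper_width: 0.552
[ 506.27520165 -151.65534633  201.01255164] 42.05
w19 px [453 235] n 3383 c 612.3 -172.5 size 90 26 long-axis 78.6 z 122.3-126.2
bar
w19 px [443 137] n 2695 c 627.8 -96.0 size 83 26 long-axis 78.7 z 80.1-82.9
w19 px [423 230] n 191 c 600.9 -173.7 size 47 6 long-axis 73.9 z 77.7-82.9
w19 px [429 293] n 525 c 600.3 -237.5 size 50 26 long-axis 78.7 z 79.1-82.9
w19 px [410 143] n 684 c 606.1 -94.8 size 26 23 long-axis -11.0 z 51.9-62.0
w19 px [465 144] n 385 c 654.9 -105.2 size 23 16 long-axis 79.9 z 53.2-62.2
w19 px [401 290] n 374 c 577.1 -241.7 size 26 22 long-axis -12.0 z 51.5-61.9
w19 px [450 294] n 125 c 625.6 -255.0 size 14 13 long-axis 85.3 z 56.3-62.2
s19 px [395 289] n 682 c 613.3 -173.8 size 91 26 long
[... 240 characters left out ...]
3.2 z 51.3-62.4
s19 px [415 345] n 122 c 624.4 -252.5 size 23 17 long-axis 78.8 z 52.2-62.5
s19 px [387 348] n 174 c 576.3 -243.8 size 25 22 long-axis -13.1 z 51.8-61.7
c19 px [226 155] n 422 c 614.0 -172.0 size 89 26 long-axis 78.8 z 121.2-125.1
bar
c19 px [217 136] n 95 c 593.6 -277.7 size 29 23 long-axis 79.0 z 78.1-81.3
c19 px [239 200] n 504 c 628.7 -97.6 size 88 25 long-axis 79.0 z 78.4-81.7
c19 px [236 152] n 64 c 573.0 -239.2 size 20 14 long-axis 81.6 z 50.9-61.5
c19 px [212 158] n 91 c 623.7 -249.3 size 20 20 long-axis 76.2 z 50.9-61.4
c19 px [254 204] n 109 c 604.5 -93.9 size 23 20 long-axis 80.3 z 51.2-61.0
c19 px [229 211] n 137 c 653.0 -99.0 size 32 23 long-axis 79.8 z 51.2-61.0
```

View pics/crop19.png

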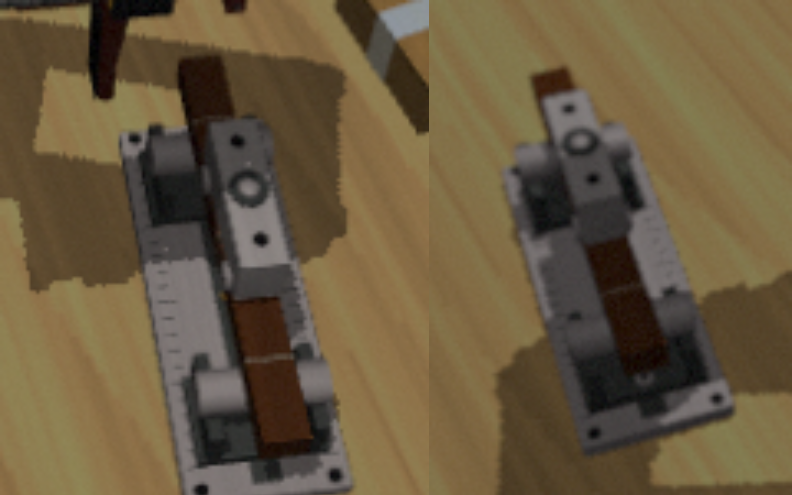

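View pics/w19.png

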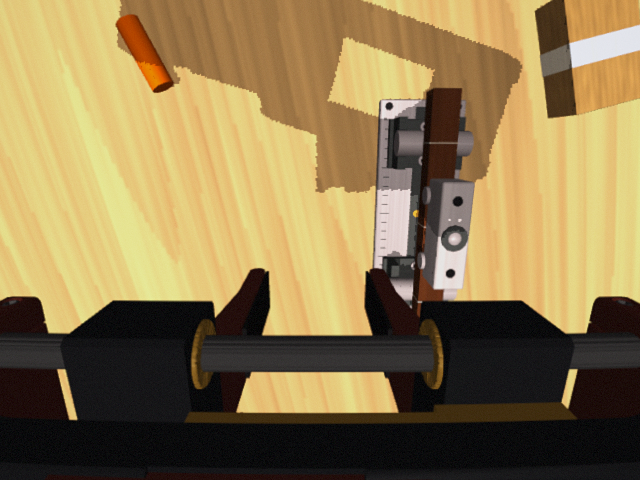

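In both the side and scene views the head and bar centres agree within about 0.7 mm. Heights match home (head top about 124, bar top about 81, roller tops about 61), and the arm is clear. Handing in.

```bash
python3 -c "
from plant import *
print(get_obs()['qd'].round(3)); print(job_done())"
```

```text
[ 0.001  0.011 -0.001 -0.001  0.002 -0.001]
the job is handed in; nothing more can be done
None
```

The fixture is set up as asked and the job is handed in at about 42 s of the 112 s. Both thick rollers lie in their seats, the bar lies across them, and the loading head stands noses down on the middle of the bar. I never touched the thin rollers or the coloured look-alikes.

**Last checks:**

| Part | Measured | Should be |
|---|---|---|
| Rollers, centre | about 0.5 mm off their seat centres | seat centres |
| Rollers, tops | 61–62 mm | 61 mm |
| Bar, centre | about 0.5 mm off the rollers' middle | the middle |
| Bar, angle | 78.7° | 78.7–78.8° (fixture) |
| Bar, top | about 81 mm | 81 mm |
| Head, position on the bar | within about 0.7 mm of its middle in the side and scene views | the middle |
| Head, angle | 78.6–79.2° | 78.7° (bar) |

I lowered every part to light contact (10 N or less) before releasing it.

**What went wrong or disagreed:**
- **Tool height:** All three cameras showed the fingertips about 26–27 mm higher than the reported TCP. Because of this, my first grip on roller A closed too high and slid up the rod with about 21 N on the wrist. I opened, went lower and gripped again, and allowed for the offset from then on.
- **Camera differences:** The three views differed from one another by 1–2 mm in absolute position, within the stated calibration.

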